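Clear the shoe-care board and open the cleaner bottle

ROBOT

A 7-joint arm with a two-finger parallel gripper is mounted at the origin on the work surface. World frame = base frame: x ahead of the robot, y to its left, z up, the work surface at z = 0. Lengths are in m, angles in rad, forces in N, time in s.
With the tool pointing down it reaches from about 0.4 to 0.85 m from the base axis. Payload 10.4 kg.
Tool frame: the origin (TCP) lies at the very end of the fingers, on their centre line; the grasp point (between the pads) lies 19 mm behind it; y points along the fingers, z is the direction in which the jaws open and shut, and the axes are right-handed (so a half turn about y gives the same grasp; the last joint's range is limited). The gripper opens to 85 mm and grips with 20 to 120 N. Pads are 22 mm wide; open, the fingers measure 114 mm over their backs; the gripper's body (76 mm by 85 mm) begins 54 mm behind the grasp point. The pads swing forward as they close: fully open they stand 13 mm farther back than shut.
Start: joints at [1.207, 0.332, -0.065, 1.46, 0.022, 1.35, -0.088], TCP at [0.209, -0.589, 0.202] pointing down, gripper open.
Joint ranges: [-2.6, 2.6], [-0.5, 2.12], [-1.47, 1.34], [0.16, 2.42], [-1.27, 4.41], [0.06, 2.06], [-2.6, 2.6]. Speed limits (rad/s): [2.22, 2.22, 2.79, 2.79, 3.14, 3.14, 3.14].

INTERFACE

Orientations are given as a unit quaternion [x, y, z, w].
In Python, from workcell import manip gives the robot as it stands.
- The arm moves only by the tool arm_command, never from a script. Its argument "commands" is a list that holds one entry, the list of rows, each a list of 6 numbers: the shift along the world's x, y, z in cm, then the turn, a rotation vector about the world's x, y, z in degrees. A call has 1 to 20 rows; each row is the pose to reach, as a shift and turn from the pose commanded when the call began; what a row does not reach only later rows make up. A row lasts 1/10 s, in which the tool goes at most 50 mm and 8.59 degrees, less where a joint would pass 70% of its speed; a pose out of reach is approached as far as the arm can. A call with a gripper value outside its range is refused whole. "claw" is the finger opening in cm, from 0 to 8.54, set as the call begins (left out, the last holds). The fingers move at their own pace and stop on an object; "newtons" is the grip in N (left out, the last holds). Time passes only in rows, so rows that repeat a pose let the fingers close. It gives the time, the measured TCP pose, the force and the opening at its end, in the units of the state.
- manip.get_obs(): the state, without advancing time (a new reading comes with each control period).
- manip.camera(name): name is "scene" or "top" or "wrist"; returns a dict with "pixels" (480x640x3 uint8, blue, green, red), "depth" (480x640 float32, m along the optical axis (not along the pixel's ray), 0 where there is no reading), "K" (3x3 intrinsics, pixels), "k1" (the pictures are not rectified: a ray, as slopes to the right and down, at radius r is drawn at 1 + k1 r^2 times it, then the intrinsics apply), "rvec" (rotation vector, rad) and "tvec" (3), from world to camera coordinates, as OpenCV has them. Camera axes: x right, y down, z forward; pixel columns grow to the right and rows downward; lengths in m; the calibration is good to about 2 mm. A picture is of the moment at which its call begins.
- manip.hand_in(): hands the job in, once; it reports no verdict.
Trained networks look in the newest picture that a camera, given by its name, has taken for a name from the list of things; names that differ only in an ending like _2 or _b are one class to them, and where a whole thing is asked for, a point or a joint stands for the part that bears it (a point fixed in the world has none). Each returns a list of dicts, best first, with "p" (0 to 1); they miss things now and then, are a little off and sometimes report something else, mostly with a low value. They report only what shows in the picture. A call takes as long as a camera call. They do not tell look-alikes from the thing itself.
- manip.masks_of(camera, thing): "mask" (480x640 bool, what is visible of it) and "bbox" ([left, top, right, bottom] in pixels, round what is visible of it).
The state is a dict: "clock": time; "joint_pos": joint angles; "joint_velocities": joint speeds; "tau": joint torques, N m; "position": TCP position; "ee_rot": TCP orientation; "ft_force": force on the tool from outside, world axes, zero at the start; "torque": the same for the moment, N m; "grip_width": opening from 0.0 (shut) to 1.0 (fully open).
Only numpy, scipy, OpenCV 4.12 (cv2) and the standard library are available. Lean on these libraries where they do the work, as an engineer would, in place of code of your own. Each camera call takes 0.05 s, during which the arm holds its last target.

TASK

Get the shoe-care spot ready: with the scraper block in the gripper, sweep the three dried mud chips along the board into its catch tray (do not touch the chips with the gripper itself), then stand the scraper back upright on the ledge beside the station and let go of it. After that open the cleaner bottle: press its safety cap down against the spring, twist it counter-clockwise (seen from above) while it is down, and lift it off. Finish while still holding the cap upright straight above the bottle, about 5 cm clear of its mouth, and leave the tin, cup and sunglasses case where they are.

Things in the scene. Friction and masses are not known exactly. Their poses are not given: they have to be found in the camera images.
- station: Fixed shoe-care station. Origin: on the ledge under the centre of its raised grey board. Board 132 (x) x 180 (y) mm, flat top 30 mm above the origin, y = -90 to +90 mm. Two side curbs, 6 mm thick, inner faces at x = -66 and +66 mm, run along board and tray, 38 mm high over the ledge (8 mm over the board). The y = +90 mm end has no curb; at y = -90 mm the board drops into the catch tray.
- tray (a point): Centre of the catch tray's floor, axes as the station's. Wooden tray on the board's -y side: 132 (x) x 65 (y) mm inside, spanning station y = -90 to -155 mm, floor 5 mm above the ledge (25 mm below the board top), outer end wall 6 mm thick and 38 mm high.
- scraper: Loose scraper block, 140 g, standing upright on the ledge. Origin: centre of its underside. Grey plastic foot 104 (x) x 30 (y) x 22 (z) mm; above it a wooden grip bar 70 (x) x 22 (y) mm, from 22 to 70 mm height: pinch it across its 22 mm thickness (y axis).
- chip1: Loose dried mud chip, 20 mm across, 9 mm high, starting on the board. Origin: centre of its underside.
- chip2: Loose dried mud chip, 18 mm across, 10 mm high, starting on the board. Origin: centre of its underside.
- chip3: Loose dried mud chip, 20 mm across, 8 mm high, starting on the board. Origin: centre of its underside.
- bottle: White cleaner bottle fixed upright in a wooden holder block (88 x 88 x 34 mm) screwed to the ledge; it cannot move. Origin: centre of the holder's underside, on the bottle axis. Bottle 68 mm in diameter up to 80 mm height, sloping in to the 30 mm neck at 96 mm (42 mm over its bayonet lugs).
- mouth (a point): Centre of the bottle's mouth rim, on the axis, 130 mm above the bottle's origin. Axes as the bottle's.
- cap: Grey round ribbed push-and-turn cap, 52 mm diameter, 32 mm high, 30 g. Origin: centre of its underside, 111 mm above the bottle's origin when locked. Locked (its x axis along the bottle's) it neither lifts nor turns until pressed down over 4 mm, best 6 (stop at 8). Held down it turns only counter-clockwise from above; at 50 to 130 degrees of turn (best 70 to 90) it is free to lift straight off.
- plunger (a joint): Spring disc in the bottle's mouth that pushes the cap up. Value: metres pressed down; 0 when the cap is locked and not pressed, 0.006 when the cap is pressed down by 6 mm, -0.004 (its upper stop) when the cap is off. Spring: about 5 N at 0, rising 0.6 N per mm.
- tin: Bystander: lidded metal tin, 83 mm diameter, 56 mm high. Origin: centre of underside.
- cup: Bystander: white ceramic cup, 76 mm across the rim, 80 mm high. Origin: centre of underside.
- case: Bystander: black sunglasses case, 60 (x) x 150 (y) x 47 mm. Origin: centre of underside.
Things that resemble listed ones, but are neither listed nor needed, are in the scene too. What is shaped like the cap but blue is not meant. Several things look just like the bottle: the one meant starts farthest to the robot's right.

How it is judged:
By the outcome, as a careful person would: the job done as asked, in the order asked, and still so for the second after the job is handed in, while the arm keeps its last pose, push and grip.
It also fails if it takes over 67 s, if anything falls off the work surface, if the arm or the gripper's body presses on something with over 40 N, if the wrist force passes 120 N, or if a joint passes its speed limit or range.

## Working session

There is one attempt and no reset: what is moved stays moved. The work goes in short steps, Python scripts to look and compute and a tool call to move; the robot and the scene stay as the last step left them, time stands still between calls to the robot, and variables do not carry over. Pictures are saved under pics/ and viewed, and the job is handed in when it is done.

Besides the shell and the picture viewer there is one more tool, called after "Request:" in YAML: its name, and indented under it one key for each argument. arm_command: Moves the arm, as the interface text tells. Its arguments: {"type":"object","properties":{"commands":{"type":"array"},"claw":{"type":"number"},"newtons":{"type":"number"}},"required":["commands"]}

```bash
mkdir -p pics; ls
python3 - <<'E'
from workcell import manip
import cv2
o=manip.get_obs();print({k:(v if not hasattr(v,'round') else v) for k,v in o.items()})
for n in["scene","top","wrist"]:
    c=manip.camera(n);cv2.imwrite(f"pics/{n}0.png",c["pixels"]);print(n,c["K"],c["k1"],c["rvec"],c["tvec"])
E
```

```text
pics
{'clock': 0.0, 'joint_pos': array([ 1.20741013,  0.33288019, -0.06469989,  1.46094276,  0.02160962,
        1.3498853 , -0.08851763]), 'joint_velocities': array([ 7.02953354e-04,  2.89105811e-04, -1.31135986e-05, -2.94336056e-03,
       -4.45894173e-04, -6.01543712e-04,  1.03662539e-03]), 'tau': array([-8.49090229e-04, -6.25447226e+01,  4.87436168e-02, -3.91601658e+01,
        1.62155775e-02,  1.00195096e-02, -1.97723710e-05]), 'position': array([ 0.20874454, -0.58867168,  0.20111008]), 'ee_rot': array([-0.12001681,  0.69735561, -0.69637658,  0.11979476]), 'ft_force': array([-0.1814006 , -0.04003786, -0.97657488]), 'torque': array([ 0.00615637, -0.01670497, -0.041097  ]), 'grip_width': 0.9981670078620114}
scene [[466.64479105   0.         317.78580457]
 [  0.         466.64479105 240.72954557]
 [  0.           0.           1.        ]] -0.00971226921113963 [ 2.33024634  1.08297558 -0.33720842] [-0.40814349 -0.24320943  1.34041484]
top [[535.05049934   0.         320.05808027]
 [  0.         535.05049934 233.35098912]
 [  0.           0.           1.        ]] -0.011791265959022868 [ 2.15696425 -2.20989133  0.0872195 ] [0.09777834 0.55091289 1.28783176]
wrist [[364.56716989   0.         324.67639801]
 [  0.         364.56716989 234.70776694]
 [  0.           0.           1.        ]] -0.038029271487271164 [-2.37896526  1.68032382  0.22994895] [-0.62427432 -0.03419448  0.37888641]
```

View pics/scene0.png

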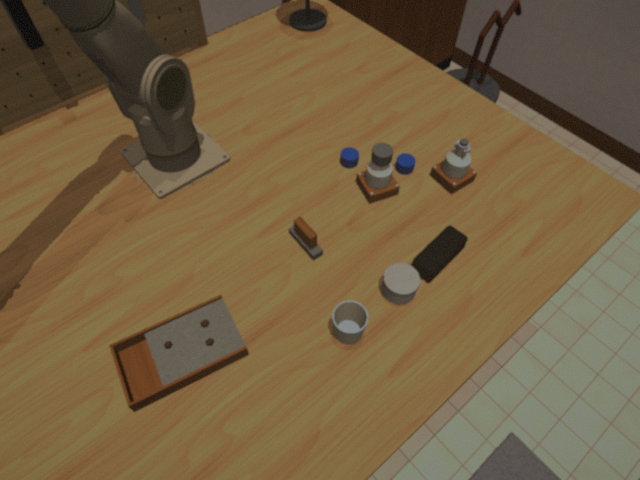

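View pics/top0.png

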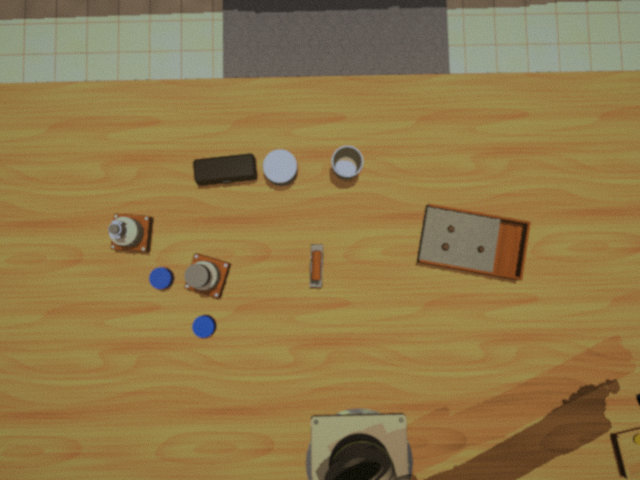

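View pics/wrist0.png

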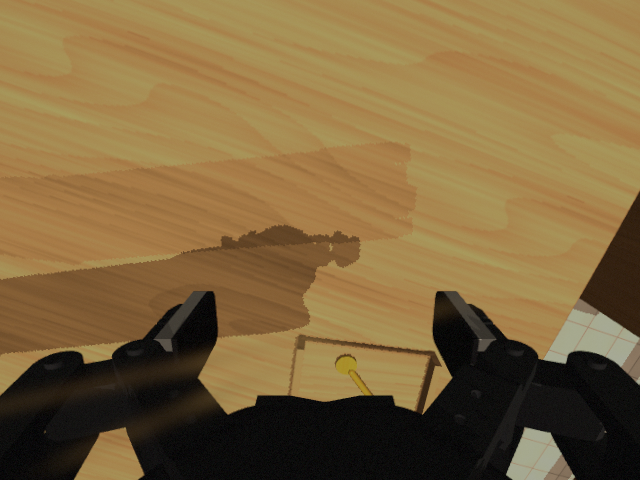

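The top picture (up = +x, left = +y) shows the station at px (470,242) with its tray on the right side. Chips are at (450,229), (445,246) and (480,249), the scraper is at (316,266), and the grey-capped bottle is at (205,275). That bottle is farther right than the uncapped one at (125,231). The case, tin and cup are at the top.

```bash
cat > h.py <<'E'
import numpy as np, cv2
from workcell import manip
def ray(c,uv):
    uv=np.atleast_2d(np.array(uv,float)); K=c["K"]
    d=(uv-[K[0,2],K[1,2]])/[K[0,0],K[1,1]]
    x=d.copy()
    for _ in range(10): x=d/(1+c["k1"]*(x**2).sum(1,keepdims=True))
    return np.c_[x,np.ones(len(x))]
def RT(c): return cv2.Rodrigues(np.array(c["rvec"],float))[0],np.array(c["tvec"],float).ravel()
def cloud(c,mask=None):
    d=c["depth"]; m=(d>0) if mask is None else (mask&(d>0))
    v,u=np.nonzero(m); P=ray(c,np.c_[u,v])*d[v,u][:,None]; R,t=RT(c)
    return (P-t)@R, np.c_[u,v]
def onz(c,uv,z):
    R,t=RT(c); r=ray(c,uv)@R; o=-R.T@t
    return o+r*((z-o[2])/r[:,2])[:,None]
def proj(c,P):
    R,t=RT(c);p=np.atleast_2d(P)@R.T+t;x=p[:,:2]/p[:,2:];r2=(x**2).sum(1,keepdims=True)
    return x*(1+c["k1"]*r2)*[c["K"][0,0],c["K"][1,1]]+[c["K"][0,2],c["K"][1,2]]
E
python3 - <<'E'
from h import *
np.set_printoptions(precision=4,suppress=True)
import pickle
D={}
for n in["top","scene"]:
    c=manip.camera(n); D[n]=dict(c)
    for t in["station","scraper","chip1","bottle","cap","tin","cup","case"]:
        for m in manip.masks_of(n,t):
            P,_=cloud(c,m["mask"])
            zt=np.percentile(P[:,2],95);T=P[P[:,2]>zt-.006]
            print(n,t,round(m["p"],2),m["bbox"],m["mask"].sum(),"mean",P.mean(0),"ztop",zt,"topmid",(T.min(0)+T.max(0))[:2]/2,"rect",cv2.minAreaRect(T[:,:2].astype(np.float32)))
            D.setdefault("m",[]).append((n,t,m))
pickle.dump(D,open("D.pkl","wb"))
E
```

```text
top station 0.8 [416.1, 204.3, 528.6, 279.1] 6133 mean [ 0.5235 -0.2908  0.0251] ztop 0.0380248017355228 topmid [ 0.5235 -0.2885] rect ((0.5231754779815674, -0.2892640233039856), (0.2508908808231354, 0.14460697770118713), 78.4193344116211)
top station 0.28 [182.3, 255.5, 230.1, 300.4] 965 mean [0.4556 0.3443 0.0494] ztop 0.08901302257790744 topmid [0.4571 0.3533] rect ((0.4565551280975342, 0.3521222472190857), (0.04731661453843117, 0.0625929906964302), 80.60302734375)
top station 0.28 [330.6, 144.5, 361.6, 179.7] 841 mean [0.7249 0.0139 0.0358] ztop 0.08202180928089407 topmid [0.718  0.0159] rect ((0.7180437445640564, 0.01585308276116848), (0.0733589380979538, 0.07191447168588638), 89.78348541259766)
top scraper 0.9 [308.1, 244.7, 323.0, 288.4] 532 mean [0.4741 0.0951 0.0475] ztop 0.07407088795303282 topmid [0.474  0.0947] rect ((0.47407665848731995, 0.09477438777685165), (0.021124431863427162, 0.06788986176252365), 88.58184051513672)
top chip1 0.7 [185.9, 262.3, 210.5, 288.5] 507 mean [0.4574 0.3577 0.1422] ztop 0.14773805546535107 topmid [0.4572 0.3593] rect ((0.4571739137172699, 0
[... 4396 characters left out ...]
54 [391.3, 151.7, 414.7, 175.2] 345 mean [0.4574 0.4626 0.0251] ztop 0.03445818053417906 topmid [0.4533 0.4696] rect ((0.4523327052593231, 0.46836453676223755), (0.049652814865112305, 0.05214732885360718), 43.12300491333008)
scene cup 0.56 [329.5, 297.9, 366.5, 345.2] 1187 mean [0.7153 0.0179 0.0425] ztop 0.0795090466411668 topmid [0.7192 0.0125] rect ((0.7193257808685303, 0.012600131332874298), (0.06892871856689453, 0.07536621391773224), 46.94968795776367)
scene case 0.71 [411.7, 222.9, 469.5, 283.2] 1643 mean [0.7221 0.3013 0.0402] ztop 0.04870860974557703 topmid [0.7172 0.3101] rect ((0.7168299555778503, 0.31028029322624207), (0.05787883698940277, 0.14896704256534576), 5.4805121421813965)
```

Run:
```python
from h import *
from scipy.spatial.transform import Rotation as Ro
import pickle
np.set_printoptions(precision=4,suppress=True)
D=pickle.load(open("D.pkl","rb"))
o=manip.get_obs();print("tool axes cols\n",Ro.from_quat(o["ee_rot"]).as_matrix())
for n in["top","scene"]:
    c=D[n];P,uv=cloud(c)
    dz=.004 if n=="top" else .0005
    # station curbs
    s=P[(abs(P[:,0]-.524)<.12)&(abs(P[:,1]+.29)<.17)]
    for lo,hi,nm in[(.034,.043,"curb"),(.015,.045,"all")]:
        q=s[(s[:,2]>lo)&(s[:,2]<hi)];print(n,nm,len(q),cv2.minAreaRect(q[:,:2].astype(np.float32)))
    s=P[(abs(P[:,0]-.474)<.075)&(abs(P[:,1]-.093)<.05)]
    for lo,hi,nm in[(.012,.03,"foot"),(.06,.08,"bar"),(.012,.08,"all")]:
        q=s[(s[:,2]>lo)&(s[:,2]<hi)];w=q[:,:2]-q[:,:2].mean(0);U=np.linalg.svd(w,full_matrices=False)[2][0]
        print(n,nm,len(q),cv2.minAreaRect(q[:,:2].astype(np.float32)),"pca yaw",np.degrees(np.arctan2(U[1],U[0])))
# colour chips
c=D["top"];im=c["pixels"]
hs=cv2.cvtColor(im,cv2.COLOR_BGR2HSV)
cv2.imwrite("pics/st.png",cv2.resize(im[195:290,405:540],None,fx=5.5,fy=5.5,interpolation=cv2.INTER_CUBIC))
c=D["scene"];im=c["pixels"]
cv2.imwrite("pics/st2.png",cv2.resize(im[290:415,100:260],None,fx=4.5,fy=4.5,interpolation=cv2.INTER_CUBIC))
```

```text
tool axes cols
 [[-0.9425  0.      0.3343]
 [-0.3343 -0.0001 -0.9425]
 [-0.     -1.      0.0001]]
top curb 983 ((0.5230671167373657, -0.2897335886955261), (0.2499631643295288, 0.14463801681995392), 78.43858337402344)
top all 4966 ((0.5234805345535278, -0.28914886713027954), (0.25206807255744934, 0.14540530741214752), 78.40510559082031)
top foot 245 ((0.4740475118160248, 0.09515157341957092), (0.02992120198905468, 0.10262880474328995), 86.73908233642578) pca yaw 177.16884416296116
top bar 274 ((0.47405487298965454, 0.09478749334812164), (0.02117280475795269, 0.06793144345283508), 88.5949935913086) pca yaw 175.74324240274677
top all 521 ((0.4740475118160248, 0.09515157341957092), (0.02992120198905468, 0.10262880474328995), 86.73908233642578) pca yaw 176.81245570531405
scene curb 1216 ((0.5248484015464783, -0.2934485077857971), (0.25054970383644104, 0.14775246381759644), 78.82826232910156)
scene all 6690 ((0.524885356426239, -0.29326242208480835), (0.2508544623851776, 0.14777368307113647), 78.79048919677734)
scene foot 247 ((0.4748898148536682, 0.09011995792388916), (0.03092658892273903, 0.10641193389892578), 87.89823150634766) pca yaw 4.249244406857332
scene bar 254 ((0.47476616501808167, 0.09101428091526031), (0.02445981651544571, 0.07211383432149887), 85.12796783447266) pca yaw -2.6595202495594856
scene all 670 ((0.4748898148536682, 0.09011995792388916), (0.03092658892273903, 0.10641193389892578), 87.89823150634766) pca yaw 1.6515391344985104
```

View pics/st.png

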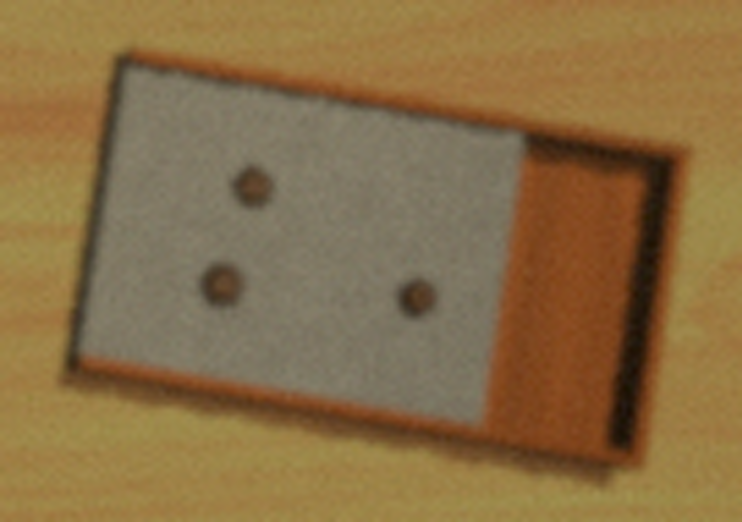

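View pics/st2.png

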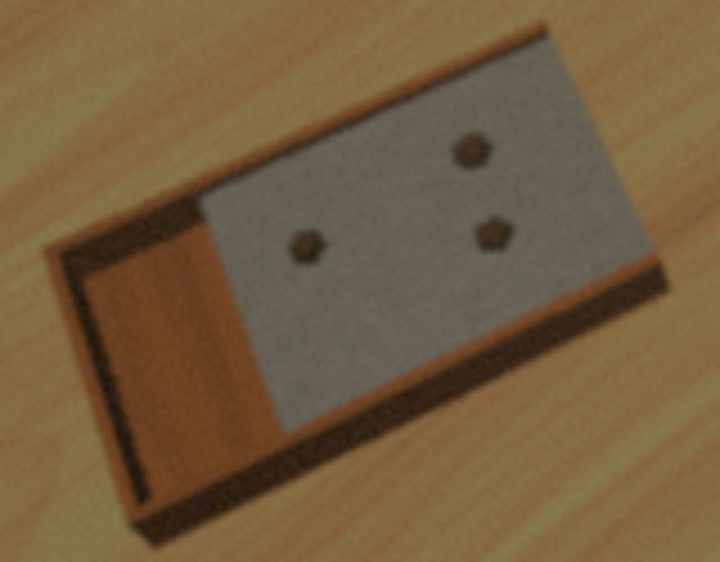

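The chips all lie within about 25 mm of the station's centre line, so a single sweep with the 104 mm foot is enough. Station yaw is about -11.5°, and the scraper is at about (0.4745, 0.0927) with yaw about -3°. I'll move above the scraper and look with the wrist camera.

Request:
arm_command:
  commands:
    - [[31,29,0,0,0,-8],[31,29,0,0,0,-16],[31,29,0,0,0,-22.5],[31,29,0,0,0,-22.5],[31,29,0,0,0,-22.5],[31,29,0,0,0,-22.5],[31,29,0,0,0,-22.5],[31,29,0,0,0,-22.5],[26.6,68.1,0,0,0,-22.5],[26.6,68.1,0,0,0,-22.5],[26.6,68.1,0,0,0,-22.5],[26.6,68.1,0,0,0,-22.5],[26.6,68.1,0,0,0,-22.5],[26.6,68.1,0,0,0,-22.5],[26.6,68.1,0,0,0,-22.5],[26.6,68.1,0,0,0,-22.5],[26.6,68.1,0,0,0,-22.5],[26.6,68.1,0,0,0,-22.5]]
  claw: 6

```text
clock: 2.85
position: [0.4747, 0.0938, 0.2021]
ee_rot: [0.017, 0.707, -0.707, -0.017]
ft_force: [0.6, -0.5, -0.1]
grip_width: 0.701
```

```bash
cat > st.py <<'E'
from h import *
from scipy.spatial.transform import Rotation as Ro
np.set_printoptions(precision=4,suppress=True)
def st():
    o=manip.get_obs();R=Ro.from_quat(o["ee_rot"]).as_matrix()
    print("t",round(o["clock"],2),"pos",o["position"],"zyaw",np.degrees(np.arctan2(R[1,2],R[0,2])).round(2),"down",R[:,1],"F",o["ft_force"],"M",o["torque"],"g",round(o["grip_width"],3),"q",o["joint_pos"])
    return o
E
python3 - <<'E'
from st import *
st()
c=manip.camera("wrist");cv2.imwrite("pics/w1.png",c["pixels"])
P,_=cloud(c)
s=P[(abs(P[:,0]-.474)<.075)&(abs(P[:,1]-.093)<.05)]
for lo,hi in[(.012,.03),(.06,.08),(.012,.08)]:
    q=s[(s[:,2]>lo)&(s[:,2]<hi)];print(len(q),cv2.minAreaRect(q[:,:2].astype(np.float32)), np.median(q[:,2]))
E
```

```text
t 2.85 pos [0.4747 0.0938 0.2021] zyaw -92.74 down [ 0.0004  0.0001 -1.    ] F [ 0.6059 -0.5082 -0.0686] M [-0.0643 -0.0181  0.0275] g 0.701 q [ 0.2926  0.0562 -0.5959  1.7944  0.0328  1.3004 -1.93  ]
1128 ((0.4772896468639374, 0.09354598075151443), (0.02976037748157978, 0.10394642502069473), 86.66850280761719) 0.022267484724664124
2014 ((0.4777328372001648, 0.09331431984901428), (0.021373294293880463, 0.06904302537441254), 86.81366729736328) 0.0701375774200631
3219 ((0.4772896468639374, 0.09354598075151443), (0.02976037748157978, 0.10394642502069473), 86.66850280761719) 0.06940305916550515
```

Request:
arm_command:
  commands:
    - [[0.2,0,-5,0,0,-0.5],[0.2,0,-10,0,0,-0.5],[0.2,0,-14,0,0,-0.5],[0.2,0,-17,0,0,-0.5],[0.2,0,-17,0,0,-0.5],[0.2,0,-17,0,0,-0.5]]

```text
clock: 3.5
position: [0.4773, 0.0906, 0.0325]
ee_rot: [-0.022, -0.707, 0.707, 0.022]
ft_force: [1.1, -0.6, 1.2]
grip_width: 0.699
```

Request:
arm_command:
  commands:
    - [[0,0,0,0,0,0],[0,0,0,0,0,0],[0,0,0,0,0,0],[0,0,0,0,0,0],[0,0,0,0,0,0],[0,0,0,0,0,0],[0,0,0,0,0,0],[0,0,0,0,0,0]]
  claw: 1.5
  newtons: 70

```text
clock: 4.3
position: [0.4781, 0.0922, 0.0336]
ee_rot: [-0.022, -0.707, 0.707, 0.02]
ft_force: [-1.7, -0.9, 8.2]
grip_width: 0.23
```

Run:
```python
from st import *
st()
```

```text
t 4.3 pos [0.4781 0.0922 0.0336] zyaw -93.46 down [ 0.0026 -0.0002 -1.    ] F [-1.7325 -0.8585  8.2255] M [-0.1918  0.3822  0.0226] g 0.23 q [ 0.2476  0.2553 -0.5841  1.9789  0.1729  0.953  -2.0532]
```

Request:
arm_command:
  commands:
    - [[0,0,3,0,0,0],[0,0,7,0,0,0],[1,-4,9,0,0,-2],[2,-8,9,0,0,-4],[3,-12,9,0,0,-6],[4,-16,9,0,0,-8],[5,-20,9,0,0,-8],[6,-24,9,0,0,-8],[6.9,-27.4,9,0,0,-8],[6.9,-27.4,9,0,0,-8],[6.9,-27.4,9,0,0,-8],[6.9,-27.4,9,0,0,-8]]

```text
clock: 5.5
position: [0.546, -0.1806, 0.1222]
ee_rot: [0.07, 0.704, -0.703, -0.07]
ft_force: [0.2, -0.4, -2.0]
grip_width: 0.229
```

Run:
```python
from st import *
st()
c=manip.camera("wrist");cv2.imwrite("pics/w2.png",c["pixels"])
P,_=cloud(c)
q=P[(P[:,2]>.034)&(P[:,2]<.042)&(abs(P[:,0]-.524)<.13)&(abs(P[:,1]+.29)<.17)]
print(len(q),cv2.minAreaRect(q[:,:2].astype(np.float32)))
b=P[(P[:,2]>.026)&(P[:,2]<.033)&(abs(P[:,0]-.53)<.13)&(abs(P[:,1]+.26)<.17)]
print(len(b),cv2.minAreaRect(b[:,:2].astype(np.float32)),np.median(b[:,2]))
f=P[(P[:,2]>.07)&(P[:,2]<.24)];print(len(f),f.min(0),f.max(0))
c=manip.camera("scene");cv2.imwrite("pics/s2.png",cv2.resize(c["pixels"][200:420,80:360],None,fx=2.5,fy=2.5))
c=manip.camera("top");cv2.imwrite("pics/t2.png",cv2.resize(c["pixels"][180:300,360:540],None,fx=4,fy=4))
```

```text
t 5.5 pos [ 0.546  -0.1806  0.1222] zyaw -101.38 down [ 0.0002  0.0004 -1.    ] F [ 0.2207 -0.4385 -1.9856] M [ 0.0381 -0.0324  0.0281] g 0.229 q [ 0.5605  0.3069 -0.3809  1.6822  0.1215  1.1758 -1.6205]
7385 ((0.5260857939720154, -0.2922680974006653), (0.25162556767463684, 0.14402642846107483), 78.64279174804688)
34200 ((0.5260674953460693, -0.28958916664123535), (0.24716269969940186, 0.13338103890419006), 78.78646850585938) 0.030412117720123207
64349 [ 0.4974 -0.2438  0.0886] [ 0.599  -0.1203  0.24  ]
```

View pics/w2.png

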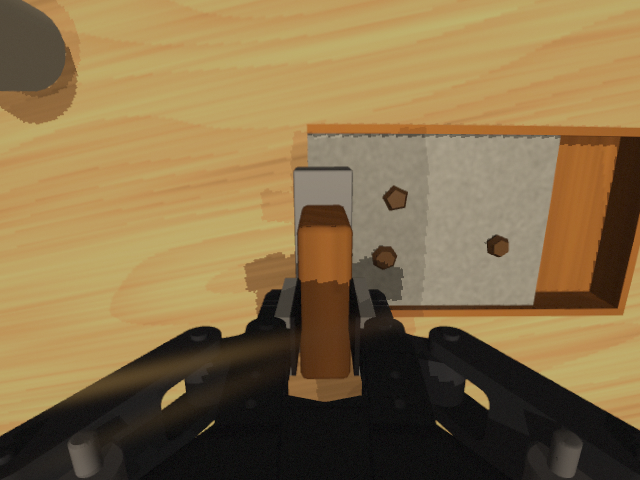

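View pics/s2.png

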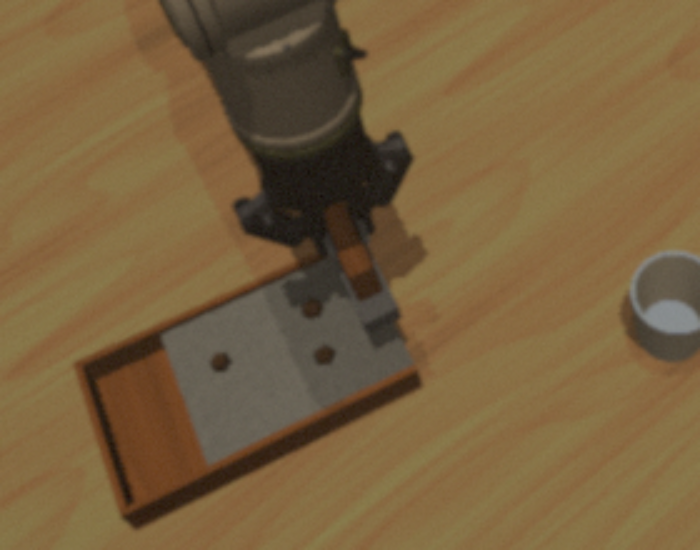

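Request:
arm_command:
  commands:
    - [[0.1,0,-3,0,0,0],[0.1,0,-5,0,0,0],[0.1,0,-5.7,0,0,0],[0.1,0,-5.7,0,0,0],[0.1,0,-5.7,0,0,0]]

```text
clock: 6.15
position: [0.5474, -0.1817, 0.0656]
ee_rot: [-0.071, -0.704, 0.704, 0.07]
ft_force: [-0.1, -0.3, -1.3]
grip_width: 0.226
```

Run:
```python
from st import *
st()
```

```text
t 6.15 pos [ 0.5474 -0.1817  0.0656] zyaw -101.43 down [ 0.0009 -0.0003 -1.    ] F [-0.1408 -0.2775 -1.3401] M [ 0.0064  0.0196 -0.0556] g 0.226 q [ 0.5515  0.3672 -0.3724  1.7333  0.1498  1.0681 -1.6409]
```

Request:
arm_command:
  commands:
    - [[-0.2,-1,-0.1,0,0,0],[-0.4,-2,-0.1,0,0,0],[-0.6,-3,-0.1,0,0,0],[-0.8,-4,-0.1,0,0,0],[-1.0,-5,-0.1,0,0,0],[-1.2,-6,-0.1,0,0,0],[-1.4,-7,-0.1,0,0,0],[-1.6,-8,-0.1,0,0,0],[-1.8,-9,-0.1,0,0,0],[-2.0,-10,-0.1,0,0,0],[-2.2,-11,-0.1,0,0,0],[-2.4,-12,-0.1,0,0,0],[-2.6,-13,-0.1,0,0,0],[-2.8,-14,-0.1,0,0,0],[-3.0,-15,-0.1,0,0,0],[-3.2,-15.8,-0.1,0,0,0],[-3.3,-16.4,-0.1,0,0,0],[-3.3,-16.4,-0.1,0,0,0],[-3.3,-16.4,-0.1,0,0,0]]

```text
clock: 8.05
position: [0.5141, -0.3457, 0.0639]
ee_rot: [0.071, 0.704, -0.703, -0.071]
ft_force: [0.8, 0.0, -1.2]
grip_width: 0.228
```

Run:
```python
from st import *
st()
c=manip.camera("wrist");cv2.imwrite("pics/w3.png",c["pixels"])
```

```text
t 8.05 pos [ 0.5141 -0.3457  0.0639] zyaw -101.46 down [ 0.      0.0003 -1.    ] F [ 0.7962  0.0303 -1.1575] M [ 0.0351  0.0106 -0.0103] g 0.228 q [ 0.75    0.4456 -0.2944  1.6201  0.1407  1.0969 -1.3524]
```

View pics/w3.png

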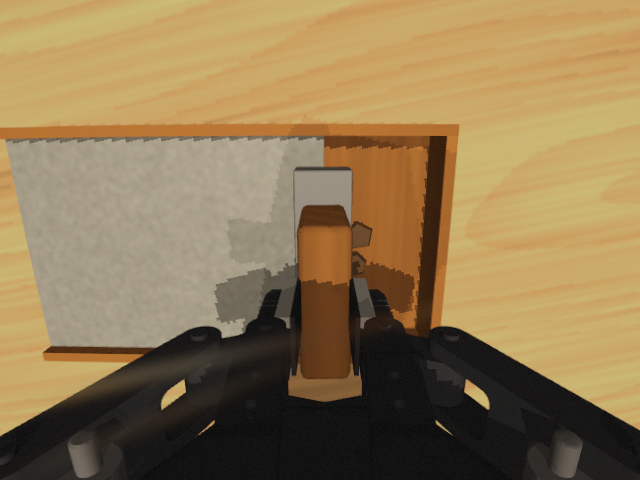

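Request:
arm_command:
  commands:
    - [[0,0,2,0,0,0],[0,0,5,0,0,0],[0,0,8,0,0,0],[0.8,4,8,0,0,0],[1.6,8,8,0,0,0],[2.4,12,8,0,0,0],[2.4,12,8,0,0,0],[2.4,12,8,0,0,0]]

```text
clock: 8.9
position: [0.5384, -0.2245, 0.1442]
ee_rot: [-0.07, -0.704, 0.704, 0.069]
ft_force: [-0.3, -1.8, -0.8]
grip_width: 0.23
```

Run:
```python
from st import *
st()
c=manip.camera("wrist");cv2.imwrite("pics/w4.png",c["pixels"])
c=manip.camera("scene");cv2.imwrite("pics/s4.png",cv2.resize(c["pixels"][280:420,80:280],None,fx=3.5,fy=3.5))
```

```text
t 8.9 pos [ 0.5384 -0.2245  0.1442] zyaw -101.29 down [ 0.0003 -0.0002 -1.    ] F [-0.3335 -1.813  -0.7891] M [-0.0158 -0.0236 -0.0038] g 0.23 q [ 0.6225  0.3035 -0.3673  1.6364  0.1146  1.2225 -1.5364]
```

View pics/w4.png

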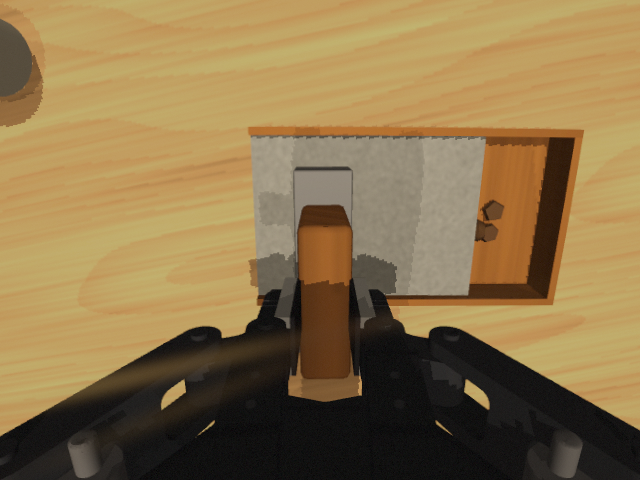

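View pics/s4.png

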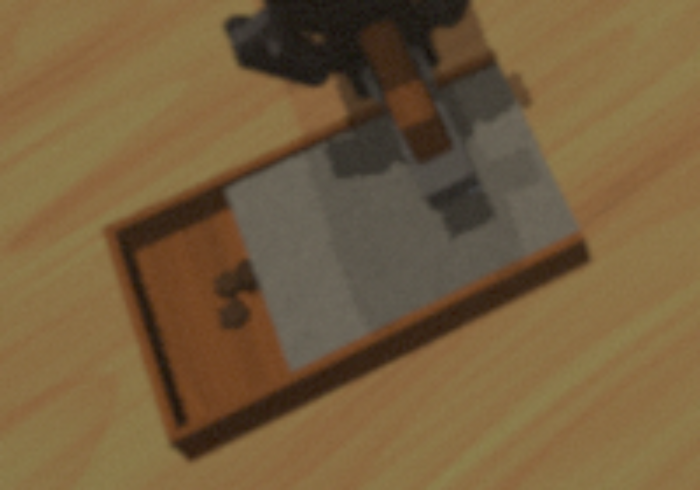

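The wrist and scene pictures show all three chips down in the tray, close to the board edge: wrist (494,211), (487,232), (479,230). I'll check their heights in the depth data, then set the scraper down.

Run:
```python
from st import *
c=manip.camera("scene")
P,uv=cloud(c)
o=np.array([.5325,-.257]);y=np.array([.197,.98]);x=np.array([.98,-.197])
S=np.c_[(P[:,:2]-o)@x,(P[:,:2]-o)@y,P[:,2]]
m=(abs(S[:,0])<.06)&(S[:,1]<-.085)&(S[:,1]>-.145)
hsv=cv2.cvtColor(c["pixels"],cv2.COLOR_BGR2HSV)[uv[:,1],uv[:,0]]
s=S[m&(hsv[:,1]<150)];h=hsv[m&(hsv[:,1]<150)]
print(len(s)); s=s[s[:,1]<-.093]; print((s*1000).round(0)[::3])
```

```text
294
[[ -60.  -96.    3.]
 [ -52.  -95.    6.]
 [ -48.  -95.    3.]
 [ -42.  -94.    5.]
 [ -37.  -94.    5.]
 [ -30.  -96.    5.]
 [ -30. -102.    2.]
 [ -14.  -97.   26.]
 [ -12.  -98.   25.]
 [ -20. -109.   15.]
 [  -9. -100.   29.]
 [  -6.  -94.   29.]
 [ -17. -108.   14.]
 [  -7.  -99.   26.]
 [ -25. -118.    3.]
 [ -16. -110.   16.]
 [ -14. -105.   13.]
 [  -3.  -94.   25.]
 [ -12. -109.   16.]
 [  -3.  -99.   24.]
 [  -2.  -93.   21.]
 [ -11. -111.   16.]
 [ -10. -107.   12.]
 [  -3.  -97.   15.]
 [ -12. -116.   15.]
 [  -8. -110.   15.]
 [  -4.  -95.    5.]
 [  -7. -111.    8.]
 [  -3. -109.   10.]
 [  -0. -110.   10.]
 [   6.  -94.    5.]
 [   3. -112.   15.]
 [   7.  -95.    3.]
 [   4. -114.   14.]
 [  11.  -95.    7.]
 [   6. -115.   15.]
 [   7. -110.   10.]
 [   5. -120.   13.]
 [   9. -112.   12.]
 [   8. -120.   15.]
 [  10. -115.   12.]
 [  18.  -96.    5.]
 [  19.  -95.    3.]
 [  25.  -94.    3.]
 [  31.  -96.    4.]
 [  36.  -96.    3.]
 [  42.  -95.    5.]
 [  52.  -94.    6.]]
```

Request:
arm_command:
  commands:
    - [[0.8,4,0,0,0,0],[1.6,8,0,0,0,0],[2.4,12,0,0,0,0],[2.6,12.5,-4,0,0,0],[2.6,12.5,-8,0,0,0],[2.6,12.5,-10.2,0,0,0],[2.6,12.5,-10.7,0,0,0],[2.6,12.5,-10.9,0,0,0],[2.6,12.5,-11.0,0,0,0],[2.6,12.5,-11.0,0,0,0]]

```text
clock: 10.05
position: [0.5649, -0.1015, 0.0353]
ee_rot: [-0.072, -0.703, 0.704, 0.07]
ft_force: [-0.3, 0.4, -1.2]
grip_width: 0.226
```

Run:
```python
from st import *
st()
```

```text
t 10.05 pos [ 0.5649 -0.1015  0.0353] zyaw -101.5 down [ 0.0021 -0.0006 -1.    ] F [-0.3388  0.3759 -1.1767] M [-0.0199  0.0124  0.0255] g 0.226 q [ 0.4465  0.4046 -0.4192  1.7631  0.1906  1.0117 -1.8155]
```

The depth shows one chip propped on another against the board wall, at station (-8,-97) mm with its top about 29 mm. Before I let go of the scraper I'll go back and look closely, and maybe nudge it flat.

Request:
arm_command:
  commands:
    - [[0,0,5,0,0,0],[0,0,9,0,0,0],[-1,-5,11,0,0,0],[-2,-10,11,0,0,0],[-3,-15,11,0,0,0],[-4,-19,11,0,0,0],[-4.4,-21.4,11,0,0,0],[-4.4,-21.4,11,0,0,0],[-4.4,-21.4,11,0,0,0]]

```text
clock: 10.95
position: [0.5202, -0.3153, 0.1448]
ee_rot: [-0.071, -0.703, 0.704, 0.071]
ft_force: [0.9, 0.9, -1.9]
grip_width: 0.222
```

```bash
cat > chips.py <<'E'
from st import *
def chips(name,tag):
    c=manip.camera(name)
    P,uv=cloud(c)
    o=np.array([.5325,-.257]);y=np.array([.197,.98]);x=np.array([.98,-.197])
    S=np.c_[(P[:,:2]-o)@x,(P[:,:2]-o)@y,P[:,2]]
    # height map in tray, 4 mm cells (max z)
    m=(abs(S[:,0])<.066)&(S[:,1]<-.09)&(S[:,1]>-.15)&(S[:,2]<.06)
    s=S[m]
    H=np.full((15,16),-1.)
    i=((-.09-s[:,1])/.004).astype(int).clip(0,14);j=((s[:,0]+.032)/.004).astype(int)
    for a,b,z in zip(i,j,s[:,2]):
        if 0<=b<16:H[a,b]=max(H[a,b],z)
    print("rows y=-92,-96..; cols x=-30,-26..30");print((H*1000).round().astype(int))
    d=proj(c,np.r_[[.5325,-.257,.02]]+np.r_[-.115*.197,-.115*.98,0])[0];print("tray px",d)
    u,v=d.astype(int);im=c["pixels"][max(0,v-60):v+60,max(0,u-80):u+80]
    cv2.imwrite(f"pics/{tag}.png",cv2.resize(im,None,fx=4.5,fy=4.5,interpolation=cv2.INTER_CUBIC))
E
python3 - <<'E'
from chips import *
st();chips("wrist","c5w")
E
```

```text
t 10.95 pos [ 0.5202 -0.3153  0.1448] zyaw -101.53 down [ 0.0013 -0.0003 -1.    ] F [ 0.898   0.9457 -1.891 ] M [ 0.0374 -0.0225  0.0119] g 0.222 q [ 0.7261  0.3502 -0.3193  1.5711  0.1139  1.2375 -1.3843]
rows y=-92,-96..; cols x=-30,-26..30
[[ 7  7  7 26 30 30 31 27  6  6  7  7  7  6  6  6]
 [ 7  7  6 26 29 30 30 27  7  7  7  6  7  6  7  7]
 [ 7  7  7 23 27 28 26 25  7  6  6  7  7  6  7  7]
 [ 8  7 16 16 17 17 14 11 13 14 13  8  7  7  7  7]
 [ 6  6 17 16 17 17 16 14 14 15 14 12  7  7  7  6]
 [ 7  6 15 16 17 17 16 15 14 15 16 14  6  7  7  7]
 [ 7  6  7 16 16 16  7 15 15 15 15  9  7  7  8  8]
 [ 7  6  6  7  7  6  6 10 13 14 13  7  6  7  7  7]
 [ 6  6  6  7  6  6  7  7  7  7  7  7  7  6  7  7]
 [ 7  7  7  7  7  7  7  7  7  7  7  6  6  7  6  6]
 [ 7  6  7  8  6  6  7  6  7  6  6  7  7  7  7  7]
 [ 7  7  7  7  7  7  7  7  7  7  7  7  7  7  7  6]
 [ 7  7  6  7  8  7  7  7  7  8  7  7  7  6  7  7]
 [ 7  7  6  6  7  6  7  7  7  7  7  7  6  7  6  6]
 [ 7  6  7  6  7  6  7  7  6  6  6  6  7  6  6  6]]
tray px [391.3907 217.5565]
```

View pics/c5w.png

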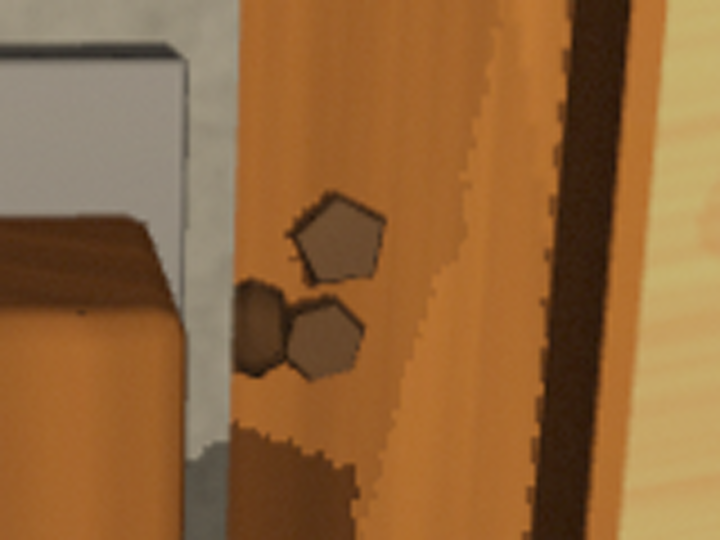

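Wrist close-up: two chips lie flat at (338,240) and (325,338). The third, at (260,328), stands on edge against the board wall with its top about 28 mm, so it's in the tray but only just. I'll try to tip it over with the scraper, tilting the foot 25° so its back edge pulls the chip's top away from the wall.

Request:
arm_command:
  commands:
    - [[-0.3,-1.5,0,-8,1.6,0],[-0.6,-3.2,-2,-16,3.2,0],[-0.6,-3.3,-4,-24.5,4.9,0],[-0.6,-3.3,-6,-24.5,4.9,0],[-0.6,-3.3,-7.2,-24.5,4.9,0],[-0.6,-3.3,-7.2,-24.5,4.9,0],[-0.6,-3.3,-7.2,-24.5,4.9,0]]

```text
clock: 11.7
position: [0.5141, -0.3489, 0.073]
ee_rot: [-0.055, -0.535, 0.839, 0.084]
ft_force: [-1.0, -1.0, -0.3]
grip_width: 0.228
```

Run:
```python
from chips import *
o=st()
p=o["position"][:2]-[.5325,-.257];print("st",p@[.98,-.197],p@[.197,.98])
c=manip.camera("wrist");cv2.imwrite("pics/w6.png",c["pixels"])
```

```text
t 11.7 pos [ 0.5141 -0.3489  0.073 ] zyaw -101.6 down [-0.0824 -0.4143 -0.9064] F [-0.9617 -0.9701 -0.3127] M [ 0.6166 -0.1707 -0.0387] g 0.228 q [ 0.4716  0.3899 -0.2495  1.7549  0.612   1.0745 -1.8485]
st 8.254334795875298e-05 -0.09371436583628558
```

View pics/w6.png

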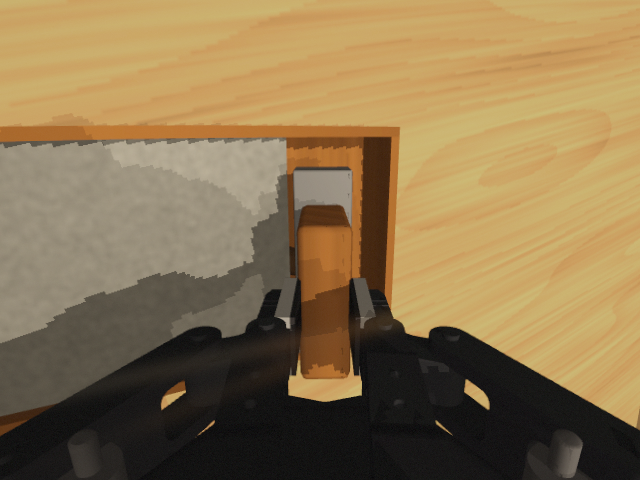

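Request:
arm_command:
  commands:
    - [[0,0,-0.6,0,0,0],[0,0,-0.9,0,0,0],[0,-0.1,-1.1,0,0,0],[-0.1,-0.4,-1.2,0,0,0],[-0.2,-0.8,-1.3,0,0,0],[-0.2,-1.2,-1.4,0,0,0],[-0.3,-1.6,-1.5,0,0,0],[-0.4,-2.0,-1.5,0,0,0]]

```text
clock: 12.55
position: [0.5096, -0.3685, 0.0566]
ee_rot: [-0.054, -0.535, 0.839, 0.084]
ft_force: [-0.7, 0.3, -1.6]
grip_width: 0.226
```

Run:
```python
from chips import *
o=st()
chips("scene","c7s")
```

```text
t 12.55 pos [ 0.5096 -0.3685  0.0566] zyaw -101.51 down [-0.0833 -0.414  -0.9065] F [-0.6991  0.2906 -1.5584] M [ 0.5701 -0.17    0.0257] g 0.226 q [ 0.4931  0.4149 -0.2349  1.7584  0.6259  1.0363 -1.8347]
rows y=-92,-96..; cols x=-30,-26..30
[[-1000 -1000 -1000     8 -1000    30     7    31 -1000     8 -1000 -1000
      7 -1000 -1000 -1000]
 [    5     5     6     8     5     4     8     8     6     7     5     5
      6     5     6     6]
 [    5     7     8 -1000     9     7    11     7     5     4     5     7
      5     6     5    10]
 [-1000 -1000 -1000 -1000 -1000 -1000 -1000     6     7    13     7     6
      7     7    41    59]
 [-1000 -1000 -1000 -1000 -1000 -1000 -1000 -1000 -1000 -1000    12     5
      7     6     6    57]
 [-1000 -1000 -1000 -1000 -1000 -1000 -1000 -1000 -1000 -1000 -1000 -1000
  -1000     4 -1000    56]
 [-1000 -1000 -1000 -1000 -1000 -1000 -1000 -1000 -1000 -1000 -1000 -1000
  -1000 -1000 -1000    50]
 [-1000 -1000 -1000 -1000 -1000 -1000 -1000 -1000 -1000 -1000 -1000 -1000
  -1000 -1000 -1000    56]
 [-1000 -1000 -1000 -1000 -1000    59    56 -1000    60    60    56 -1000
     59    57    59    60]
 [   50    53    50    52    53    55    51    55    51    54    53    54
     55    52    55    55]
 [   51    54    51    52    54    55    52    55    52    51    51    51
     51    52    51    51]
 [   47    42    43    42    45    41    45 -1000    45 -1000    48    45
     42    47    48    47]
 [   36    37 -1000    36    37    38 -1000    36    37    39    37    36
     35    33    36    35]
 [-1000 -1000 -1000 -1000 -1000 -1000     6     6 -1000 -1000 -1000 -1000
  -1000 -1000 -1000 -1000]
 [    7     5     7     6     6     7     4     6     5     6     7     5
      7     3     9     6]]
tray px [143.3795 366.6813]
```

View pics/c7s.png

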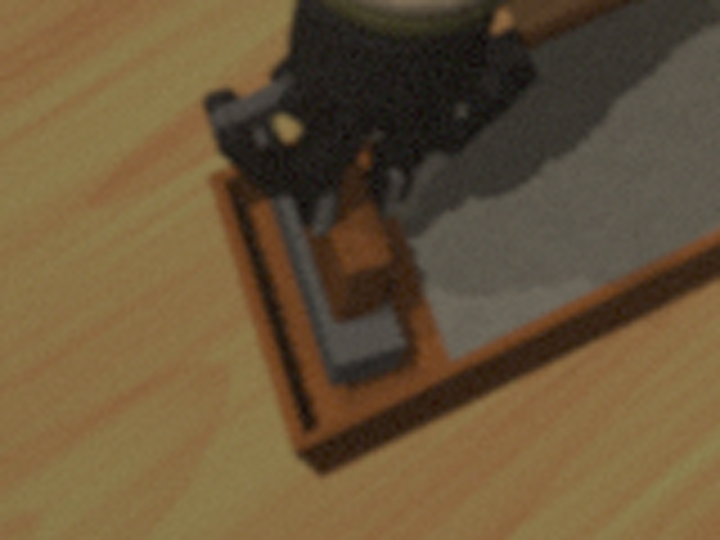

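The strip along the wall (y -92 to -100) now reads floor height, so the chip has tipped away. Next I lift, level the tool and check.

Request:
arm_command:
  commands:
    - [[0,0,3,0,0,0],[0,0,7,0,0,0],[0,1,9,8,-1.6,0],[0.8,4,9,16,-3.2,0],[1.6,8,9,24.5,-4.9,0],[1.6,8,9,24.5,-4.9,0],[1.6,8,9,24.5,-4.9,0]]

```text
clock: 13.3
position: [0.5251, -0.2895, 0.1463]
ee_rot: [-0.07, -0.702, 0.705, 0.071]
ft_force: [-0.5, -0.7, -2.6]
grip_width: 0.235
```

Run:
```python
from chips import *
o=st()
chips("wrist","c8w")
c=manip.camera("scene");cv2.imwrite("pics/s8.png",cv2.resize(c["pixels"][280:420,80:280],None,fx=3.5,fy=3.5))
```

```text
t 13.3 pos [ 0.5251 -0.2895  0.1463] zyaw -101.51 down [-0.0019 -0.0039 -1.    ] F [-0.5105 -0.7079 -2.5853] M [0.0085 0.003  0.0032] g 0.235 q [ 0.6859  0.3317 -0.3211  1.5919  0.1136  1.2362 -1.4279]
rows y=-92,-96..; cols x=-30,-26..30
[[-1000 -1000 -1000 -1000 -1000 -1000 -1000 -1000 -1000 -1000 -1000 -1000
  -1000 -1000 -1000 -1000]
 [    7     7     6     7     7     6     7     6     7     7     7     7
      7     6     7     7]
 [    7     6     7    16    19    21    23    22     7     7     7     7
      6     6     7     7]
 [    7     6     8    20    24    24    25    23    12    14    15     6
      7     7     7     7]
 [    7     7     6    20    24    25    24    21    15    15    15    13
      7     7     7     7]
 [    7     6    15    16    19    20    18    14    15    14    15    14
      7     7     7     7]
 [    6    13    16    16    17    16     6    14    15    14    14    14
      7     7     7     6]
 [    6     7    17    17    17    17     6    13    14    14    15     6
      7     7     6     7]
 [    7     7    16    17    16    16     7     6     7     6     7     7
      6     6     7     7]
 [    7     7     7     6    16     6     7     7     6     6     7     6
      6     7     7     7]
 [    7     7     7     7     6     7     7     7     7     7     7     7
      7     6     6     7]
 [    7     7     7     7     7     6     7     6     7     7     7     7
      6     7     7     7]
 [    7     6     7     7     6     7     7     7     6     6     7     7
      6     7     7     6]
 [    6     7     7     7     7     7     7     6     7     7     7     6
      6     7     6     7]
 [    7     8     7     7     8     7     7     6     6     7     6     7
      7     7     7     7]]
tray px [421.5461 216.4078]
```

View pics/c8w.png

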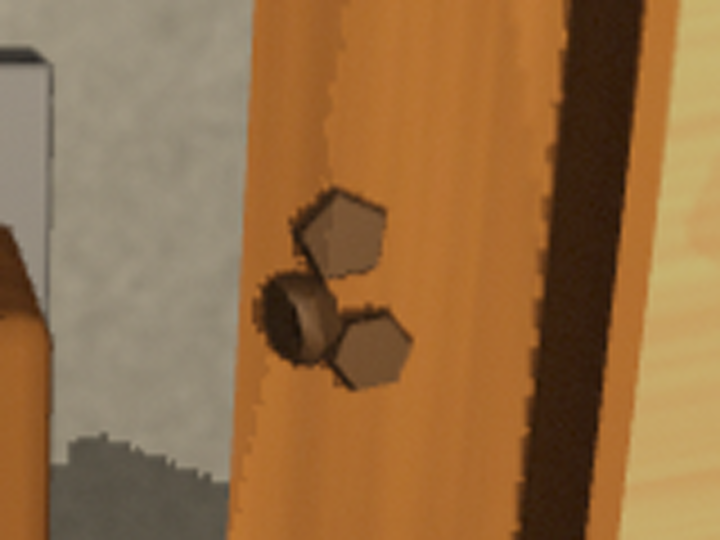

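View pics/s8.png

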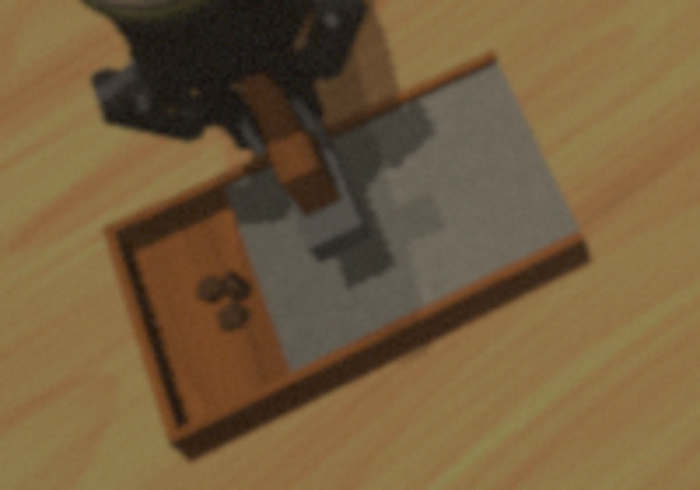

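All three chips are now in the tray and clear of the wall: two flat, one leaning on them. Next I stand the scraper on the ledge next to the station's open end.

Request:
arm_command:
  commands:
    - [[0.8,4,0,0,0,0],[1.6,8,0,0,0,0],[2.4,12,0,0,0,0],[3.2,16,0,0,0,0],[4,18.8,-2,0,0,0],[4,18.8,-6,0,0,0],[4,18.8,-9.5,0,0,0],[4,18.8,-10.6,0,0,0],[4,18.8,-11,0,0,0],[4,18.8,-11.2,0,0,0],[4,18.8,-11.2,0,0,0],[4,18.8,-11.2,0,0,0]]

```text
clock: 14.6
position: [0.5669, -0.1004, 0.0364]
ee_rot: [-0.072, -0.703, 0.704, 0.07]
ft_force: [-0.3, -0.2, -0.3]
grip_width: 0.229
```

Run:
```python
from st import *
st()
c=manip.camera("wrist")
P,_=cloud(c)
q=P[(abs(P[:,0]-.565)<.08)&(abs(P[:,1]+.1)<.06)]
f=q[(q[:,2]>.015)&(q[:,2]<.028)];print(len(f),np.median(f,0),f[:,2].min(),f[:,2].max())
```

```text
t 14.6 pos [ 0.5669 -0.1004  0.0364] zyaw -101.49 down [ 0.0022 -0.0008 -1.    ] F [-0.2966 -0.1576 -0.2821] M [-0.0207 -0.0293  0.0599] g 0.229 q [ 0.4362  0.4052 -0.4104  1.7582  0.1871  1.0144 -1.8148]
2554 [ 0.6075 -0.1063  0.0252] 0.015146273682000956 0.027567305597635993
```

Request:
arm_command:
  commands:
    - [[0,0,-0.2,0,0,0],[0,0,-0.3,0,0,0],[0,0,-0.4,0,0,0],[0,0,-0.4,0,0,0]]

```text
clock: 15.05
position: [0.5668, -0.0998, 0.0335]
ee_rot: [-0.071, -0.703, 0.704, 0.07]
ft_force: [-8.9, 2.7, 20.5]
grip_width: 0.226
```

Run:
```python
from st import *
st()
```

```text
t 15.05 pos [ 0.5668 -0.0998  0.0335] zyaw -101.46 down [ 0.0017 -0.0007 -1.    ] F [-8.8678  2.7161 20.4507] M [ 0.291   1.9817 -0.0187] g 0.226 q [ 0.4349  0.4088 -0.4102  1.7602  0.1891  1.0096 -1.8168]
```

Request:
arm_command:
  commands:
    - [[0,0,0.1,0,0,0],[0,0,0.1,0,0,0]]

```text
clock: 15.25
position: [0.5667, -0.1, 0.0336]
ee_rot: [-0.071, -0.703, 0.704, 0.07]
ft_force: [-5.2, 0.9, 12.0]
grip_width: 0.229
```

Request:
arm_command:
  commands:
    - [[0,0,0,0,0,0],[0,0,0,0,0,0],[0,0,0,0,0,0],[0,0,0,0,0,0],[0,0,0.5,0,0,0],[0,0,2,0,0,0],[0,0,5,0,0,0],[0,0,9,0,0,0],[0,0,13,0,0,0],[0,0,16,0,0,0]]
  claw: 6

```text
clock: 16.25
position: [0.5666, -0.0999, 0.1962]
ee_rot: [-0.072, -0.703, 0.704, 0.069]
ft_force: [0.6, -0.7, 0.1]
grip_width: 0.706
```

Run:
```python
from st import *
st()
c=manip.camera("wrist");cv2.imwrite("pics/w9.png",c["pixels"])
```

```text
t 16.25 pos [ 0.5666 -0.0999  0.1962] zyaw -101.46 down [ 0.0034 -0.0007 -1.    ] F [ 0.577  -0.6969  0.0535] M [-0.0066 -0.0391  0.0043] g 0.706 q [ 0.4608  0.2546 -0.433   1.5901  0.1099  1.3175 -1.7579]
```

View pics/w9.png

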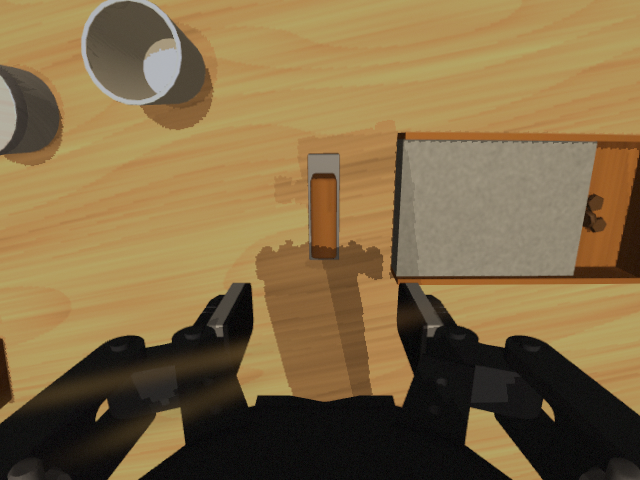

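The scraper stands upright at (323,205), beside the station's open end, and the chips are in the tray. Next is the bottle.

Request:
arm_command:
  commands:
    - [[-1,4,4,0,0,8],[-2,8,5,0,0,16],[-3,12,5,0,0,24],[-4,17,5,0,0,32],[-5,21,5,0,0,40],[-6,26,5,0,0,46.5],[-7,30,5,0,0,46.5],[-8,35,5,0,0,46.5],[-9,39,5,0,0,46.5],[-10,43,5,0,0,46.5],[-10.9,45.8,5,0,0,46.5],[-10.9,45.8,5,0,0,46.5],[-10.9,45.8,5,0,0,46.5]]
  claw: 8.5

```text
clock: 17.6
position: [0.4566, 0.3583, 0.2426]
ee_rot: [0.213, -0.674, 0.674, -0.213]
ft_force: [-0.0, -0.5, 0.3]
grip_width: 0.995
```

Run:
```python
from st import *
o=st()
c=manip.camera("wrist");cv2.imwrite("pics/w10.png",c["pixels"])
P,_=cloud(c)
q=P[(P[:,2]>.136)&(P[:,2]<.15)&(abs(P[:,0]-.458)<.05)&(abs(P[:,1]-.358)<.05)]
print(len(q),np.median(q[:,2]),cv2.minEnclosingCircle(q[:,:2].astype(np.float32)),cv2.minAreaRect(q[:,:2].astype(np.float32)))
h=P[(P[:,2]>.028)&(P[:,2]<.04)&(abs(P[:,0]-.458)<.075)&(abs(P[:,1]-.358)<.075)]
print(len(h),cv2.minAreaRect(h[:,:2].astype(np.float32)))
```

```text
t 17.6 pos [0.4566 0.3583 0.2426] zyaw -54.89 down [ 0.0004  0.     -1.    ] F [-0.0233 -0.5019  0.2963] M [-0.0262 -0.0595  0.0508] g 0.995 q [-0.0943  0.3108 -0.8051  1.4883  0.2246  1.4374 -1.8631]
3577 0.1433687923576339 ((0.4590017795562744, 0.35897883772850037), 0.026483556255698204) ((0.45930761098861694, 0.3592493534088135), (0.05199713259935379, 0.05201030150055885), 86.77439880371094)
2377 ((0.4590151607990265, 0.35893550515174866), (0.08828026056289673, 0.08803493529558182), 72.1273422241211)
```

View pics/w10.png

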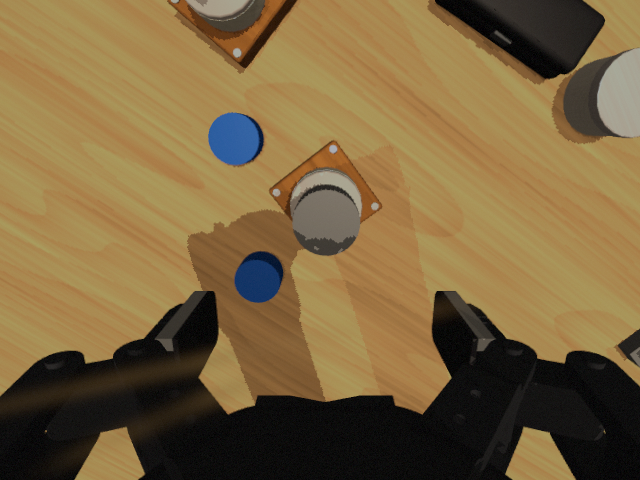

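The cap axis is at (0.459, 0.359) with its top at 143 mm and 52 mm across, and the 88 mm holder is concentric. All of that matches the sizes given. I'll descend and grip.

Request:
arm_command:
  commands:
    - [[0.2,0.1,-4,0,0,0],[0.2,0.1,-8,0,0,0],[0.2,0.1,-11,0,0,0],[0.2,0.1,-13.3,0,0,0],[0.2,0.1,-13.3,0,0,0],[0.2,0.1,-13.3,0,0,0]]

```text
clock: 18.25
position: [0.4598, 0.3581, 0.1099]
ee_rot: [0.212, -0.674, 0.675, -0.212]
ft_force: [-0.7, -0.3, 0.1]
grip_width: 0.998
```

Run:
```python
from st import *
st()
```

```text
t 18.25 pos [0.4598 0.3581 0.1099] zyaw -55.07 down [ 0.0005 -0.0002 -1.    ] F [-0.7127 -0.3117  0.1287] M [-0.0106  0.0217 -0.0402] g 0.998 q [-0.1176  0.4137 -0.7723  1.6588  0.3069  1.1946 -1.923 ]
```

Request:
arm_command:
  commands:
    - [[0,0,0,0,0,0],[0,0,0,0,0,0],[0,0,0,0,0,0],[0,0,0,0,0,0],[0,0,0,0,0,0],[0,0,0,0,0,0],[0,0,0,0,0,0]]
  claw: 4.5
  newtons: 80

```text
clock: 18.95
position: [0.4595, 0.3595, 0.11]
ee_rot: [-0.212, 0.674, -0.674, 0.213]
ft_force: [0.3, -0.9, 5.0]
grip_width: 0.528
```

Run:
```python
from st import *
st()
```

```text
t 18.95 pos [0.4595 0.3595 0.11  ] zyaw -54.97 down [ 0.0017  0.001  -1.    ] F [ 0.2894 -0.873   4.9718] M [-0.0794  0.0151 -0.0233] g 0.528 q [-0.1191  0.4138 -0.7731  1.6585  0.3076  1.1934 -1.9237]
```

Request:
arm_command:
  commands:
    - [[0,0,0,0,0,0],[0,0,0,0,0,0],[0,0,0,0,0,0],[0,0,0,0,0,0]]
  claw: 3

```text
clock: 19.35
position: [0.4595, 0.3596, 0.1102]
ee_rot: [-0.212, 0.675, -0.674, 0.214]
ft_force: [-0.5, -0.3, 6.8]
grip_width: 0.349
```

Run:
```python
from st import *
st()
c=manip.camera("wrist");cv2.imwrite("pics/w11.png",c["pixels"])
c=manip.camera("scene");cv2.imwrite("pics/s11.png",cv2.resize(c["pixels"][80:230,300:500],None,fx=4,fy=4,interpolation=cv2.INTER_CUBIC))
```

```text
t 19.35 pos [0.4595 0.3596 0.1102] zyaw -54.97 down [ 0.0018  0.0012 -1.    ] F [-0.5096 -0.2758  6.7811] M [-0.0207  0.062  -0.0282] g 0.349 q [-0.1192  0.4137 -0.7733  1.6583  0.3075  1.1934 -1.9237]
```

View pics/w11.png

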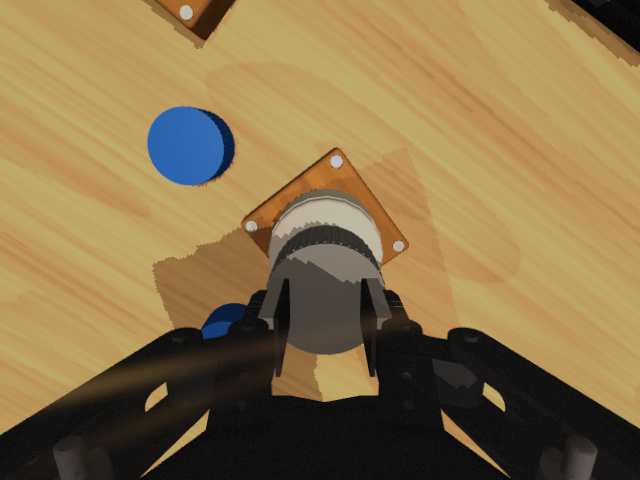

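View pics/s11.png

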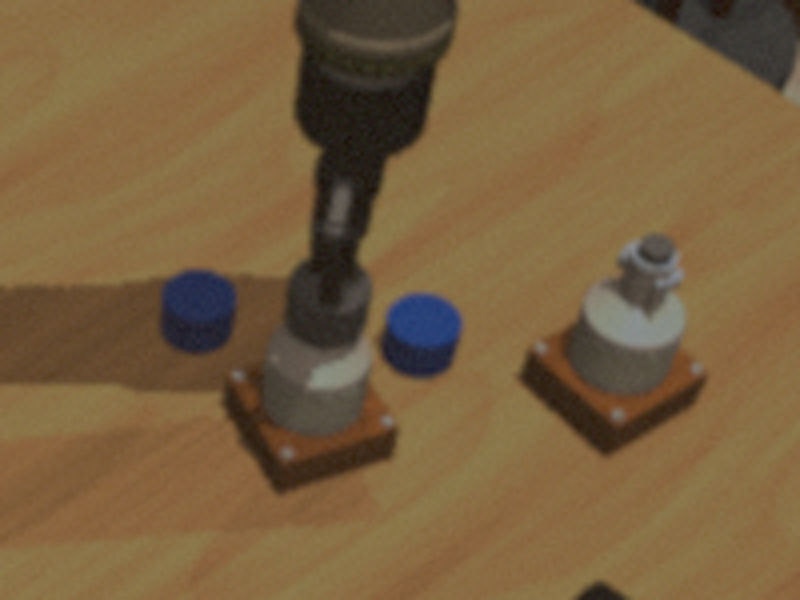

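The fingers closed to the commanded 30 mm, so they aren't holding a 52 mm cap between the pads. I'll check the depth before moving.

Run:
```python
from st import *
o=st()
c=manip.camera("wrist")
d=c["depth"];R,t=RT(c)
def p3(u,v): return (ray(c,[[u,v]])[0]*d[v,u]-t)@R
for u,v in[(327,300),(327,340),(327,260),(327,232),(300,340),(285,250),(372,250),(275,300),(270,310),(290,283),(280,330),(265,300),(368,283),(378,330),(388,300),(260,355),(395,355)]:
    print(u,v,c["pixels"][v,u],d[v,u].round(3),p3(u,v))
cv2.imwrite("pics/w12.png",cv2.resize(c["pixels"][180:420,200:460],None,fx=2.5,fy=2.5,interpolation=cv2.INTER_CUBIC))
c=manip.camera("scene");P,uv=cloud(c)
q=P[(abs(P[:,0]-.459)<.06)&(abs(P[:,1]-.359)<.06)&(P[:,2]>.1)&(P[:,2]<.165)]
for z in np.arange(.1,.165,.005):
    s=q[(q[:,2]>=z)&(q[:,2]<z+.005)];print(z.round(3),len(s),s.min(0)[:2] if len(s) else'',s.max(0)[:2] if len(s) else '')
```

```text
t 19.45 pos [0.4595 0.3596 0.1102] zyaw -54.97 down [ 0.0018  0.0012 -1.    ] F [0.2646 0.2273 6.2515] M [-0.0369  0.0283  0.019 ] g 0.348 q [-0.1192  0.4137 -0.7732  1.6583  0.3075  1.1934 -1.9236]
327 300 [61 67 72] 0.154 [0.4604 0.359  0.1415]
327 340 [60 71 81] 0.161 [0.444  0.3474 0.14  ]
327 260 [110 122 131] 0.15 [0.4749 0.3691 0.1408]
327 232 [43 48 51] 0.165 [0.4809 0.3732 0.1233]
300 340 [61 71 81] 0.16 [0.4375 0.3574 0.1406]
285 250 [39 44 47] 0.164 [0.4637 0.3843 0.1261]
372 250 [158 178 185] 0.206 [0.479  0.3405 0.0865]
275 300 [55 63 67] 0.128 [0.459  0.3806 0.165 ]
270 310 [55 63 67] 0.122 [0.4583 0.381  0.1719]
290 283 [58 65 71] 0.154 [0.4573 0.3758 0.14  ]
280 330 [12 17 20] 0.124 [0.4539 0.3742 0.1719]
265 300 [56 63 68] 0.128 [0.4572 0.3835 0.1654]
368 283 [61 69 75] 0.143 [0.4789 0.3523 0.1498]
378 330 [18 28 38] 0.116 [0.4757 0.3502 0.1791]
388 300 [17 23 20] 0.137 [0.4796 0.3445 0.157 ]
260 355 [23 30 41] 0.085 [0.4655 0.3823 0.2079]
395 355 [ 8  9 10] 0.086 [0.4834 0.3559 0.2072]
0.1 2 [0.4711 0.3418] [0.4727 0.3438]
0.105 11 [0.4459 0.3329] [0.4813 0.3678]
0.11 29 [0.4452 0.33  ] [0.4836 0.3722]
0.115 33 [0.4427 0.3303] [0.4836 0.3697]
0.12 26 [0.4399 0.3306] [0.483  0.3669]
0.125 32 [0.4357 0.3294] [0.4831 0.3663]
0.13 28 [0.4465 0.33  ] [0.4833 0.3667]
0.135 97 [0.4306 0.3289] [0.4828 0.3809]
0.14 58 [0.4321 0.3313] [0.4812 0.3823]
0.145 9 [0.4621 0.3342] [0.4784 0.3479]
0.15 13 [0.4619 0.3313] [0.4792 0.3473]
0.155 14 [0.4557 0.332 ] [0.4794 0.3792]
0.16 15 [0.459  0.3316] [0.4801 0.3755]
```

View pics/w12.png

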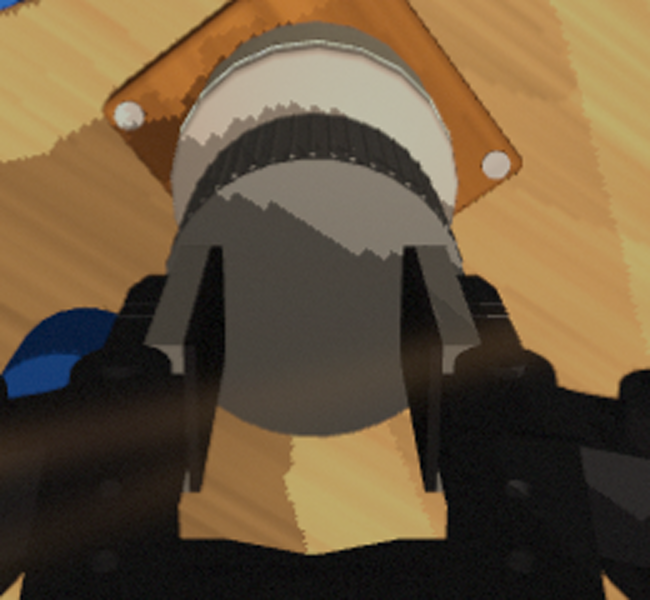

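Run:
```python
from st import *
o=st()
c=manip.camera("wrist")
R=Ro.from_quat(o["ee_rot"]).as_matrix();p=o["position"]
for w in(.030,.06,.085):
  for back in(0,.019,.033,.05):
    for s in(1,-1):
        print(w,back,s,proj(c,p-R[:,1]*back+R[:,2]*s*w/2)[0].round(0), end=' ')
    print()
Rc,t=RT(c);print("cam",-Rc.T@t, "rel tool",R.T@(-Rc.T@t-p))
```

```text
t 19.55 pos [0.4595 0.3596 0.1102] zyaw -54.97 down [ 0.0018  0.0012 -1.    ] F [-0.03    0.1485  6.4438] M [-0.0308  0.0815 -0.0288] g 0.35 q [-0.1191  0.4137 -0.7732  1.6583  0.3075  1.1934 -1.9237]
0.03 0 1 [354. 274.] 0.03 0 -1 [295. 274.] 
0.03 0.019 1 [357. 289.] 0.03 0.019 -1 [292. 289.] 
0.03 0.033 1 [360. 303.] 0.03 0.033 -1 [289. 303.] 
0.03 0.05 1 [365. 323.] 0.03 0.05 -1 [284. 323.] 
0.06 0 1 [384. 274.] 0.06 0 -1 [265. 274.] 
0.06 0.019 1 [390. 289.] 0.06 0.019 -1 [259. 289.] 
0.06 0.033 1 [396. 303.] 0.06 0.033 -1 [253. 303.] 
0.06 0.05 1 [405. 323.] 0.06 0.05 -1 [245. 323.] 
0.085 0 1 [408. 274.] 0.085 0 -1 [241. 274.] 
0.085 0.019 1 [418. 289.] 0.085 0.019 -1 [232. 289.] 
0.085 0.033 1 [426. 303.] 0.085 0.033 -1 [223. 303.] 
0.085 0.05 1 [438. 323.] 0.085 0.05 -1 [211. 323.] 
cam [0.5151 0.3985 0.2827] rel tool [-0.0682 -0.1723  0.0001]
```

Run:
```python
from st import *
o=manip.get_obs()
c=manip.camera("wrist")
R=Ro.from_quat(o["ee_rot"]).as_matrix();p=o["position"]
for w in(.030,.06,.085):
  for back in(0,.01,.02,.033,.04,.05):
    print(w,back,proj(c,p-R[:,1]*back+R[:,2]*-w/2-R[:,0]*.011)[0].round(0), end=' ')
  print()
```

```text
0.03 0 [294. 253.] 0.03 0.01 [293. 260.] 0.03 0.02 [291. 267.] 0.03 0.033 [288. 278.] 0.03 0.04 [286. 285.] 0.03 0.05 [283. 296.] 
0.06 0 [264. 253.] 0.06 0.01 [261. 260.] 0.06 0.02 [257. 267.] 0.06 0.033 [252. 278.] 0.06 0.04 [248. 285.] 0.06 0.05 [243. 296.] 
0.085 0 [239. 253.] 0.085 0.01 [235. 260.] 0.085 0.02 [229. 267.] 0.085 0.033 [221. 278.] 0.085 0.04 [216. 285.] 0.085 0.05 [209. 296.]
```

Run:
```python
import cv2
for n in("w9","w10"):
    a=cv2.imread(f"pics/{n}.png")[250:400,150:480];cv2.imwrite(f"pics/{n}z.png",cv2.resize(a,None,fx=2.4,fy=2.4))
```

```text
(no output)
```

View pics/w10z.png

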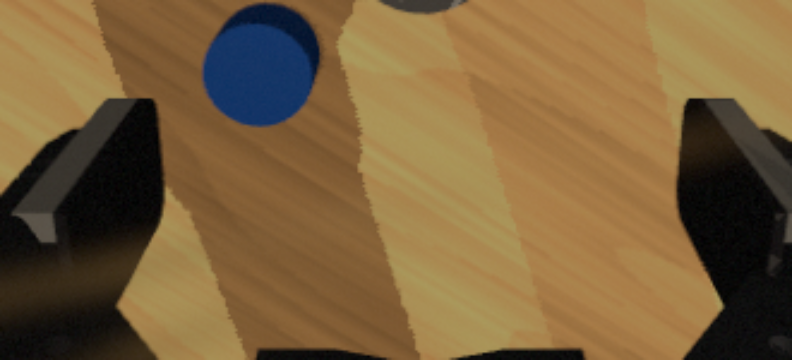

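View pics/w9z.png

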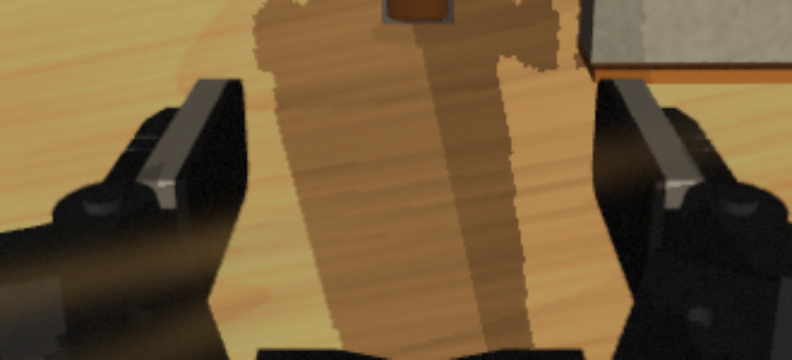

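The wrist geometry explains it. The real fingertips sit about 35–40 mm behind the reported TCP, so the closed fingers are resting on top of the cap at z ≈ 0.144 with 6 N. I'll raise, reopen and measure the tips and the body.

Request:
arm_command:
  commands:
    - [[0,0,1,0,0,0],[0,0,2,0,0,0],[0,0,4,0,0,0],[0,0,4,0,0,0],[0,0,4,0,0,0]]
  claw: 5.2

```text
clock: 20.15
position: [0.4591, 0.359, 0.1494]
ee_rot: [0.212, -0.674, 0.674, -0.213]
ft_force: [0.0, 0.4, -0.4]
grip_width: 0.61
```

Run:
```python
from st import *
o=st()
c=manip.camera("wrist");cv2.imwrite("pics/w13.png",c["pixels"])
R=Ro.from_quat(o["ee_rot"]).as_matrix();p=o["position"]
P,uv=cloud(c)
T=(P-p)@R
m=(abs(T[:,0])<.03)&(abs(T[:,2])<.07)&(T[:,1]>-.16)
# gripper pixels only: dark & near
for a in np.arange(-.15,.03,.01):
    s=T[m&(T[:,1]>=a)&(T[:,1]<a+.01)]
    print(a.round(3),len(s),(s.min(0)*1000).round() if len(s) else'',(s.max(0)*1000).round() if len(s) else'')
q=P[(P[:,2]>.136)&(P[:,2]<.148)&(abs(P[:,0]-.458)<.05)&(abs(P[:,1]-.358)<.05)]
print(len(q),np.median(q[:,2]),cv2.minAreaRect(q[:,:2].astype(np.float32)))
```

```text
t 20.15 pos [0.4591 0.359  0.1494] zyaw -54.97 down [ 0.0009  0.0003 -1.    ] F [ 0.0251  0.3812 -0.3664] M [-0.0187 -0.0534 -0.0304] g 0.61 q [-0.107   0.377  -0.7865  1.6146  0.2774  1.2648 -1.9019]
-0.15 0  
-0.14 2011 [ -22. -133.  -20.] [ -18. -130.   20.]
-0.13 13788 [ -22. -130.  -61.] [  -5. -120.   59.]
-0.12 18512 [ -19. -120.  -65.] [   7. -110.   65.]
-0.11 14199 [ -19. -110.  -64.] [  12. -100.   64.]
-0.1 7464 [ -19. -100.  -62.] [ 12. -90.  62.]
-0.09 9903 [-15. -90. -59.] [ 12. -80.  60.]
-0.08 2098 [-15. -80. -56.] [  6. -70.  55.]
-0.07 1564 [-13. -70. -39.] [ 11. -60.  40.]
-0.06 1460 [-13. -60. -39.] [ 11. -50.  40.]
-0.05 1177 [-13. -50. -40.] [ 10. -40.  40.]
-0.04 379 [-12. -40. -35.] [ 10. -33.  38.]
-0.03 0  
-0.02 0  
-0.01 0  
0.0 7449 [-26.   3. -26.] [26. 10. 26.]
0.01 320 [-26.  10. -25.] [-7. 20. 25.]
0.02 283 [-26.  20. -25.] [-9. 30. 24.]
7563 0.14338566907684036 ((0.4593106508255005, 0.3589572608470917), (0.052215300500392914, 0.052118830382823944), 40.03767395019531)
```

View pics/w13.png

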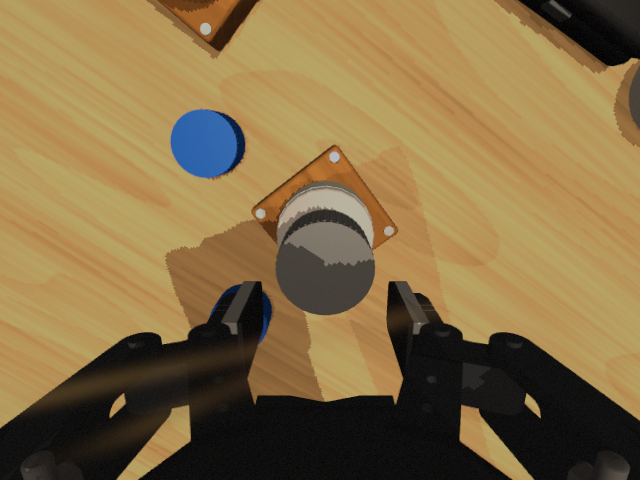

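Measured in the tool frame, the fingertips are 33–36 mm behind the reported TCP, the body begins about 108 mm behind it, and the cap is centred on the tool axis. The grasp therefore needs a reported TCP z of about 0.077.

Request:
arm_command:
  commands:
    - [[0,0,0,0,0,0],[0,0,0,0,0,0],[0,0,0,0,0,0],[0,0,-1,0,0,0],[0,0,-3,0,0,0],[0,0,-5,0,0,0],[0,0,-7.2,0,0,0],[0,0,-7.2,0,0,0],[0,0,-7.2,0,0,0]]
  claw: 8.5

```text
clock: 21.1
position: [0.4586, 0.3589, 0.0768]
ee_rot: [0.213, -0.674, 0.674, -0.213]
ft_force: [0.6, 1.1, 1.1]
grip_width: 0.995
```

Request:
arm_command:
  commands:
    - [[0,0,0,0,0,0],[0,0,0,0,0,0],[0,0,0,0,0,0],[0,0,0,0,0,0],[0,0,0,0,0,0],[0,0,0,0,0,0],[0,0,0,0,0,0]]
  claw: 4
  newtons: 80

```text
clock: 21.8
position: [0.4594, 0.3593, 0.0774]
ee_rot: [-0.212, 0.674, -0.674, 0.213]
ft_force: [1.5, 0.8, 4.7]
grip_width: 0.583
```

Run:
```python
from st import *
st()
c=manip.camera("wrist");cv2.imwrite("pics/w14.png",c["pixels"])
```

```text
t 21.8 pos [0.4594 0.3593 0.0774] zyaw -54.98 down [ 0.0011  0.0007 -1.    ] F [1.4589 0.8414 4.674 ] M [ 0.0642 -0.1787 -0.0874] g 0.583 q [-0.1312  0.4484 -0.7594  1.6901  0.3356  1.1368 -1.9436]
```

View pics/w14.png

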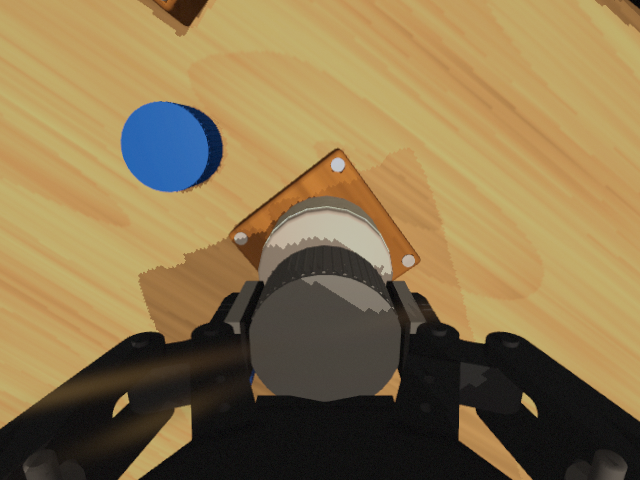

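The cap is now held between the pads at (325,340), opening 0.583. Next: press down.

Request:
arm_command:
  commands:
    - [[0,0,-0.2,0,0,0],[0,0,-0.4,0,0,0],[0,0,-0.6,0,0,0],[0,0,-0.7,0,0,0],[0,0,-0.7,0,0,0],[0,0,-0.7,0,0,0]]

```text
clock: 22.45
position: [0.4593, 0.3593, 0.0707]
ee_rot: [-0.212, 0.674, -0.674, 0.213]
ft_force: [-0.5, -1.5, 8.3]
grip_width: 0.59
```

Run:
```python
from st import *
o=st()
c=manip.camera("wrist")
P,uv=cloud(c)
q=P[(P[:,2]>.12)&(P[:,2]<.15)&(np.hypot(P[:,0]-.459,P[:,1]-.359)<.015)]
print(len(q),np.median(q[:,2]))
```

```text
t 22.45 pos [0.4593 0.3593 0.0707] zyaw -54.98 down [ 0.0011  0.0006 -1.    ] F [-0.5449 -1.5131  8.2866] M [-0.2036  0.037   0.004 ] g 0.59 q [-0.1342  0.456  -0.7562  1.696   0.3419  1.1253 -1.9482]
5477 0.13577645018130308
```

Pressed about 6–7 mm (8.3 N). Now twist counter-clockwise by 80°.

Request:
arm_command:
  commands:
    - [[0,0,0,0,0,5],[0,0,0,0,0,10],[0,0,0,0,0,15],[0,0,0,0,0,20],[0,0,0,0,0,25],[0,0,0,0,0,30],[0,0,0,0,0,35],[0,0,0,0,0,40],[0,0,0,0,0,45],[0,0,0,0,0,50],[0,0,0,0,0,55],[0,0,0,0,0,60],[0,0,0,0,0,65],[0,0,0,0,0,70],[0,0,0,0,0,75],[0,0,0,0,0,80],[0,0,0,0,0,82],[0,0,0,0,0,82]]

```text
clock: 24.3
position: [0.4593, 0.3596, 0.0707]
ee_rot: [-0.603, 0.369, -0.369, 0.604]
ft_force: [-0.2, 0.0, 9.7]
grip_width: 0.589
```

Run:
```python
from st import *
o=st()
c=manip.camera("wrist");cv2.imwrite("pics/w15.png",c["pixels"])
P,uv=cloud(c)
q=P[(P[:,2]>.12)&(P[:,2]<.15)&(np.hypot(P[:,0]-.459,P[:,1]-.359)<.015)]
print(len(q),np.median(q[:,2]))
```

```text
t 24.3 pos [0.4593 0.3596 0.0707] zyaw 27.11 down [ 0.0009  0.0014 -1.    ] F [-0.16    0.0324  9.7441] M [0.0395 0.0181 0.0454] g 0.589 q [ 0.0517  0.5654 -1.0269  1.6873  0.5171  1.1863 -0.6337]
5512 0.1357459792970298
```

View pics/w15.png

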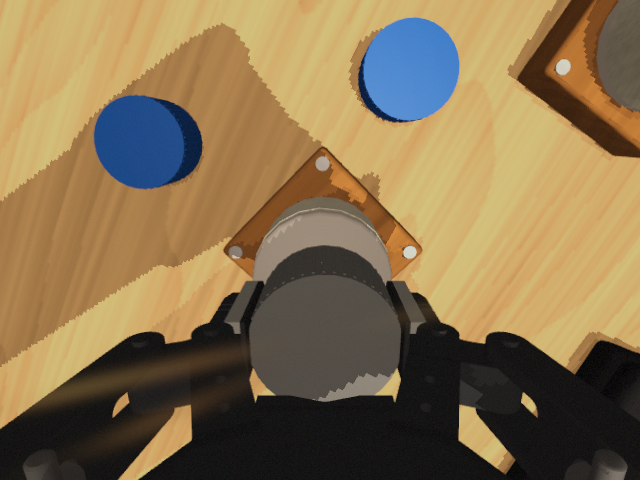

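Request:
arm_command:
  commands:
    - [[0,0,0.3,0,0,0],[0,0,0.6,0,0,0],[0,0,0.9,0,0,0],[0,0,1.2,0,0,0],[0,0,1.2,0,0,0]]

```text
clock: 24.85
position: [0.4589, 0.3589, 0.082]
ee_rot: [-0.603, 0.369, -0.369, 0.603]
ft_force: [0.2, 1.4, 1.5]
grip_width: 0.592
```

Run:
```python
from st import *
o=st()
c=manip.camera("wrist")
P,uv=cloud(c)
q=P[(P[:,2]>.12)&(P[:,2]<.17)&(np.hypot(P[:,0]-.459,P[:,1]-.359)<.015)]
print(len(q),np.median(q[:,2]))
```

```text
t 24.85 pos [0.4589 0.3589 0.082 ] zyaw 27.03 down [ 0.      0.0001 -1.    ] F [0.2155 1.378  1.4801] M [ 0.2441 -0.1744  0.0128] g 0.592 q [ 0.0584  0.5524 -1.0353  1.6776  0.5042  1.2057 -0.6265]
5533 0.1470080401553217
```

The cap came off freely (top 147 mm, force about zero). I'll lift it until its underside is 5 cm above the mouth.

Request:
arm_command:
  commands:
    - [[0,0,1,0,0,0],[0,0,2.5,0,0,0],[0,0,4,0,0,0],[0,0,5.5,0,0,0],[0,0,6.5,0,0,0],[0,0,6.5,0,0,0],[0,0,6.5,0,0,0],[0,0,6.5,0,0,0]]

```text
clock: 25.7
position: [0.4587, 0.3585, 0.1463]
ee_rot: [0.603, -0.369, 0.369, -0.603]
ft_force: [0.2, -0.1, -0.2]
grip_width: 0.592
```

Run:
```python
from st import *
o=st()
c=manip.camera("wrist");cv2.imwrite("pics/w16.png",c["pixels"])
P,uv=cloud(c)
q=P[(P[:,2]>.19)&(P[:,2]<.235)&(np.hypot(P[:,0]-.459,P[:,1]-.359)<.027)]
T=q[abs(q[:,2]-np.median(q[:,2]))<.004];A=np.c_[T[:,:2]-T[:,:2].mean(0),np.ones(len(T))];print("top",np.median(q[:,2]),np.linalg.lstsq(A,T[:,2],rcond=None)[0],cv2.minEnclosingCircle(T[:,:2].astype(np.float32)))
c=manip.camera("scene");cv2.imwrite("pics/s16.png",c["pixels"]);
cv2.imwrite("pics/s16z.png",cv2.resize(c["pixels"][70:220,310:450],None,fx=4,fy=4,interpolation=cv2.INTER_CUBIC))
P,uv=cloud(c)
k=P[(np.hypot(P[:,0]-.459,P[:,1]-.359)<.03)&(P[:,2]>.16)&(P[:,2]<.216)];print("scene cap z",np.percentile(k[:,2],[1,5,95]))
k=P[(np.hypot(P[:,0]-.459,P[:,1]-.359)<.025)&(P[:,2]>.1)&(P[:,2]<.15)];print("scene mouth z",np.percentile(k[:,2],[50,95,99]),len(k))
t=manip.camera("top");cv2.imwrite("pics/t16.png",t["pixels"])
P,_=cloud(t)
k=P[(np.hypot(P[:,0]-.459,P[:,1]-.359)<.03)&(P[:,2]>.16)&(P[:,2]<.225)];print("top cap",len(k))
```

```text
t 25.7 pos [0.4587 0.3585 0.1463] zyaw 27.02 down [-0.0007 -0.0007 -1.    ] F [ 0.2159 -0.1024 -0.2498] M [-0.0017  0.0024  0.0531] g 0.592 q [ 0.0898  0.4899 -1.0786  1.6093  0.4431  1.3127 -0.5843]
top 0.21114741377045107 [ 0.0017 -0.0101  0.2112] ((0.45898181200027466, 0.35905879735946655), 0.027066301554441452)
scene cap z [0.1787 0.182  0.2124]
scene mouth z [0.126  0.1424 0.1438] 220
top cap 57
```

View pics/s16z.png

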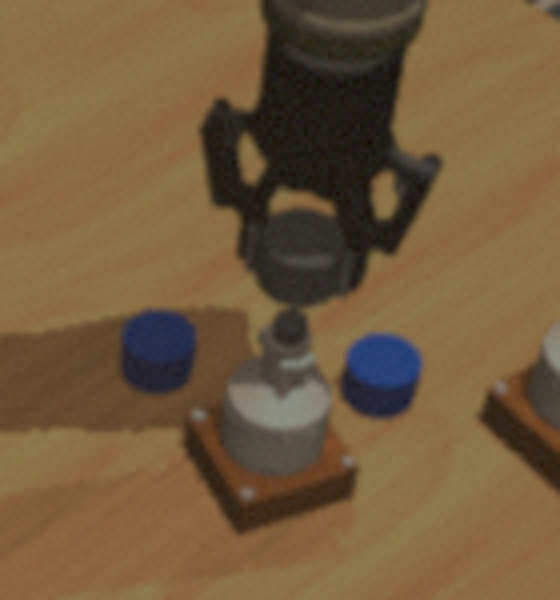

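View pics/s16.png

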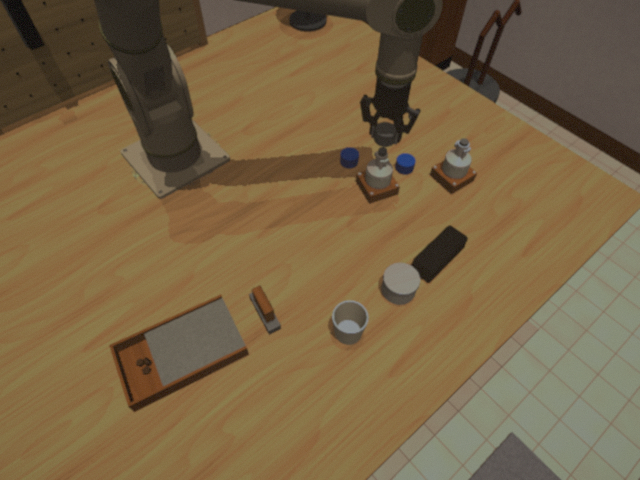

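View pics/t16.png

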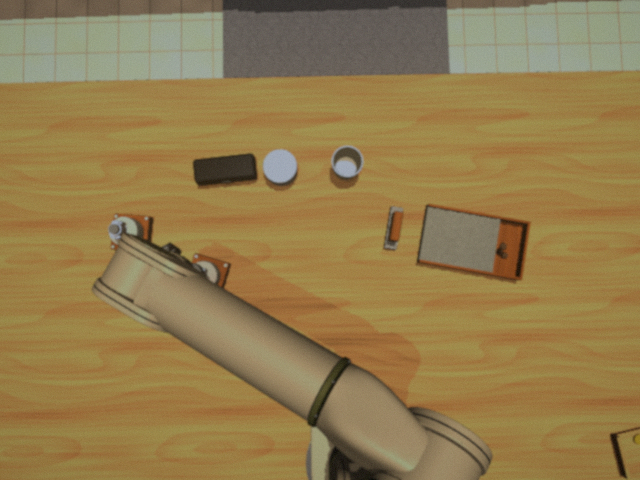

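Both pictures agree. The cap is held above the bottle with its top at 211 mm (underside about 179, mouth 130). The scraper is upright beside the station at scene (265,310), and the chips are in the tray at (145,365). The tin, cup and case are where they started.

Run:
```python
from workcell import manip
print(manip.hand_in())
```

```text
the job is handed in; nothing more can be done
None
```

The job is done and handed in at about 26 s of robot time; I saw no verdict.

- **Chips:** One sweep with the scraper put all three chips in the tray. One chip had stuck on edge against the board wall, so I tipped it away with the tilted scraper. Two chips now lie flat and the third leans on them, clear of the wall.
- **Scraper:** It stands upright and released on the ledge, about 5 cm from the station's open end (+y).
- **Cap:** I pressed it down about 6–7 mm, turned it 82° counter-clockwise and it lifted off freely. It is held on the bottle axis within about 1 mm and level to about 0.6°. Its underside is about 49 mm above the mouth.
- **Bystanders:** The tin, cup and case look unmoved in the final scene and top pictures.

**What went wrong or disagreed:**
- **Fingertip position:** The real fingertips sit about 35 mm behind the reported TCP, contrary to the description. My first try at the cap therefore closed on top of it, at about 7 N with no visible harm. The scraper was also held only near the top of its grip bar, but it did not slip.
- **Top camera height:** The top camera reads about 4 mm too high, so I relied on the wrist camera for heights.
- **Scraper set-down:** Setting the scraper down briefly reached about 20 N through the scraper.

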